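# Ballast slugs into the sprung scale

### The job

Put the steel ballast slugs one at a time into the sockets of the blue cradle on the sprung scale, each fully home and upright, until the orange pointer has sunk to the red line or just past it; then add no more, and leave any slug that is not needed standing on the worktop. The cradle has play and may sit several millimetres off centre, so feel for the sockets gently: do not push the cradle hard and never press the pan down onto its stop. Do not knock over a slug, and leave the other things on the worktop where they are.

Things in the scene. Friction and masses are not known exactly. Their poses are not given: they have to be found in the camera images.
- scale: the scale's fixed grey housing, 70 mm (x) by 156 mm (y), 46 mm high; origin at the centre of its underside; x points away from the white scale plates on its front, y along the row of sockets, z up. Above it the sprung pan carries the blue cradle, 50 x 160 x 18 mm, with three round sockets in a row along y, 50 mm apart, the middle one at the cradle's centre.
- pan (a joint): how far the pan has sunk from its top stop, m (0 to 0.042; bottom stop at 0.042). The orange pointer meets the red line at 0.022. The unloaded pan rests somewhere between 0.002 and 0.010. The spring gives about 4 mm per newton; one slug sinks it about 8 mm.
- pan_ref (a point): point on the pan's axis (straight above the housing's origin) at the level of the socket floors, sinking with the pan; axes as the housing's. The cradle's top is 18 mm above it. Sockets: 33 mm across, 1.5 mm mouth chamfer. The cradle's centre stands up to 7 mm off this point in x and in y, not measured; it stays there unless pushed sideways with over 12 N.
- slug_a_mid (a point): steel ballast slug: round body 30 mm across and 26 mm high (1.5 mm chamfer at the foot), on it a brass grip knob 16 mm across and 32 mm high; 58 mm high in all, about 200 g. The point is on its axis half-way up, 29 mm above its foot; z up.
- slug_b_mid (a point): steel ballast slug: round body 30 mm across and 26 mm high (1.5 mm chamfer at the foot), on it a brass grip knob 16 mm across and 32 mm high; 58 mm high in all, about 200 g. The point is on its axis half-way up, 29 mm above its foot; z up.
- slug_c_mid (a point): steel ballast slug: round body 30 mm across and 26 mm high (1.5 mm chamfer at the foot), on it a brass grip knob 16 mm across and 32 mm high; 58 mm high in all, about 200 g. The point is on its axis half-way up, 29 mm above its foot; z up.
- varnish_pot: red varnish pot with black cap, 60 mm across, 92 mm high; bystander; origin under its centre
- paint_1: small paint pot with red lid, 35 mm across, 48 mm high; bystander; origin under its centre
- paint_3: small paint pot with cream lid, 35 mm across, 48 mm high; bystander; origin under its centre
- parts_jar_0: glass jar of small parts with grey lid, 52 mm across, 62 mm high; bystander; origin under its centre
- sanding_block: cork sanding block, 59 x 68 x 18 mm; bystander; origin under its centre
- fine_pliers: pliers with blue handles, 42 x 112 x 11 mm; bystander; origin under its centre
Things that resemble listed ones, but are neither listed nor needed, are in the scene too. Of the things that look like the scale, the largest one is meant.

How it is judged:
By the outcome, as a careful person would: the job done as asked, in the order asked, and still so for the second after the job is handed in, with the robot touching nothing.
It also fails if it takes over 72 s, if anything falls off the work surface, if the arm or the gripper's body presses on something with over 40 N, if the wrist force passes 120 N, or if a joint passes its speed limit or range.

### The arm

A 6-joint arm with a two-finger parallel gripper is mounted at the origin on a cart in front of the work surface, level with it; the furniture and walls round the work are solid. World frame = base frame: x ahead of the robot, y to its left, z up, the work surface at z = 0. Lengths are in m, angles in rad, forces in N, time in s.
With the tool pointing down it reaches from about 0.275 to 0.85 m from the base axis. Payload 19 kg.
Tool frame: the origin (TCP) lies at the very end of the fingers, on their centre line; the grasp point (between the pads) lies 19 mm behind it; z points along the fingers, y is the line along which they close (so a half turn about z gives the same grasp; the last joint's range is limited). The gripper opens to 85 mm and grips with 20 to 120 N. Pads are 22 mm wide; open, the fingers measure 114 mm over their backs; the gripper's body (76 mm by 85 mm) begins 54 mm behind the grasp point. The pads swing forward as they close: fully open they stand 13 mm farther back than shut.
Start: joints at [1.055, 0.15, 1.437, -0, 1.554, -0.134], TCP at [0.214, 0.534, 0.231] pointing down, gripper open.
Joint ranges: [-2.8, 2.8], [-0.68, 2.1], [0.12, 2.68], [-1.39, 4.53], [0.16, 2.79], [-2.81, 2.81]. Speed limits (rad/s): [1.89, 1.89, 2.22, 3.01, 3.01, 3.01].

### API

Orientations are given as a unit quaternion [x, y, z, w].
In Python, from workcell import observe, eyes, ticket gives the robot as it stands.
- The arm moves only by the tool arm_command, never from a script. Its argument "moves" is a list of rows, each an object of numbers: "tx", "ty", "tz": the shift along the tool's x, y, z as a fraction of full scale; "ax", "ay", "az": the turn, a rotation vector about the tool's x, y, z as a fraction of full scale. A call has 1 to 20 rows; each row shifts and turns the commanded pose from where the row before left it, along the tool's axes as they then stand; what a row does not reach is not made up. Full scale, the value 1, is 0.02 m for a shift and 5 degrees for a turn. A row lasts 1/12 s, in which the tool goes at most 41.7 mm and 7.16 degrees, less where a joint would pass 70% of its speed; a pose out of reach is approached as far as the arm can. A call with a number of a shift or a turn outside -1 to 1 is refused whole. A call with a gripper value outside its range is refused whole. "gripper" is the finger opening in mm, from 0 to 85.4, set as the call begins (left out, the last holds). The fingers move at their own pace and stop on an object; "newtons" is the grip in N (left out, the last holds). Time passes only in rows, so rows that do not move let the fingers close. It gives the time, the measured TCP pose, the force, the opening and the grip force at its end, in the units of the state.
- observe(): the state, without advancing time (a new reading comes with each control period).
- eyes.camera(name): name is "side" or "top" or "wrist"; returns the picture (400x640x3 uint8, red, green, blue); there is no depth.
- eyes.camera_model(name): a dict with "intrinsics" (3x3 intrinsics, pixels), "k1" (the pictures are not rectified: a ray, as slopes to the right and down, at radius r is drawn at 1 + k1 r^2 times it, then the intrinsics apply), "rvec" (rotation vector, rad) and "tvec" (3), from world to camera coordinates, as OpenCV has them. Camera axes: x right, y down, z forward; pixel columns grow to the right and rows downward; lengths in m; the calibration is good to about 2 mm. A picture is of the moment at which its call begins: read the wrist's pose just before it. camera_model takes no time and is no camera call; for the wrist camera it gives the pose at the moment of the call.
- ticket.finish_job(): hands the job in; it is judged then, once.
The state is a dict: "clock": time; "qpos": joint angles; "joint_vel": joint speeds; "effort": joint torques, N m; "tool_pos": TCP position; "eef_rot": TCP orientation; "force": force on the tool from outside, world axes, zero at the start; "wrist_torque": the same for the moment, N m; "gripper_width": finger opening in m; "grip_force": force on a finger pad.
Only numpy, scipy, OpenCV 4.12 (cv2) and the standard library are available. Lean on these libraries where they do the work, as an engineer would, in place of code of your own. Each camera call takes 0.05 s, during which the arm holds its last target. There are 200 camera calls.

## Working session

There is one attempt and no reset: what is moved stays moved. The work goes in short steps, Python scripts to look and compute and a tool call to move; the robot and the scene stay as the last step left them, time stands still between calls to the robot, and variables do not carry over. Pictures are saved under pics/ and viewed, at most 10 in all, crops included, and the job is handed in when it is done.

Besides the shell and the picture viewer there is one more tool, called after "Emit:" in YAML: its name, and indented under it one key for each argument. arm_command: Moves the arm, as the interface text tells. Its arguments: {"type":"object","properties":{"moves":{"type":"array","items":{"type":"object","properties":{"tx":{"type":"number"},"ty":{"type":"number"},"tz":{"type":"number"},"ax":{"type":"number"},"ay":{"type":"number"},"az":{"type":"number"}}}},"gripper":{"type":"number"},"newtons":{"type":"number"}},"required":["moves"]}

```bash
mkdir -p pics
cat > h.py <<'E'
import numpy as np, cv2
from workcell import observe, eyes, ticket
def snap(n,f=None):
    m=eyes.camera_model(n); im=eyes.camera(n)
    if f: cv2.imwrite('pics/'+f,cv2.cvtColor(im,cv2.COLOR_RGB2BGR))
    return im,m
def ray(m,u,v):
    K=np.array(m['intrinsics']);k=m['k1']
    d=np.array([(u-K[0,2])/K[0,0],(v-K[1,2])/K[1,1]]);s=d.copy()
    for _ in range(20): s=d/(1+k*(s@s))
    R=cv2.Rodrigues(np.array(m['rvec'],float))[0];t=np.array(m['tvec'],float).ravel()
    return -R.T@t, R.T@np.array([s[0],s[1],1])
def onz(m,u,v,z):
    c,d=ray(m,u,v); return c+d*(z-c[2])/d[2]
def proj(m,p):
    K=np.array(m['intrinsics']);R=cv2.Rodrigues(np.array(m['rvec'],float))[0]
    q=R@np.array(p)+np.array(m['tvec'],float).ravel();s=q[:2]/q[2];s=s*(1+m['k1']*(s@s))
    return K[0,0]*s[0]+K[0,2],K[1,1]*s[1]+K[1,2]
E
python3 - <<'E'
from h import *
a,m=snap('top','top0.png');b,m2=snap('side','side0.png')
for n,k in(('top',m),('side',m2)):print(n,ray(k,320,200),k['intrinsics'][0][0])
s=observe();print(s['clock'],s['tool_pos'],s['eef_rot'])
E
```

```text
top (array([ 0.30399511, -0.08318213,  1.4295577 ]), array([ 0.1596852 ,  0.01525231, -0.98737156])) 513.6318512682872
side (array([0.49669063, 1.14088005, 0.65869812]), array([ 0.05192007, -0.90838117, -0.41506455])) 471.87027861874026
0.1 [0.21416076 0.533411   0.23076006] [ 1.89746244e-01  9.81833024e-01 -4.97330974e-04 -1.67555553e-04]
```

View pics/top0.png

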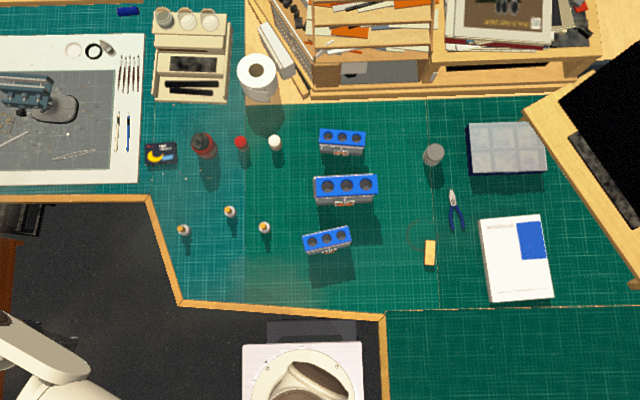

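View pics/side0.png

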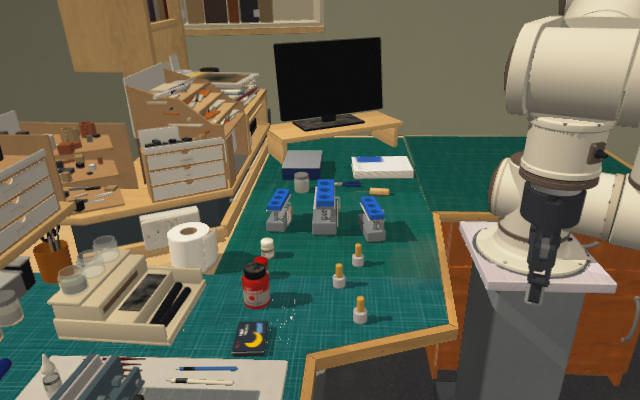

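The top view shows the slugs at about (184,230), (230,212) and (265,228). The large scale is at (346,187), with its plates facing the robot.

```bash
cat > m.py <<'E'
from h import *
im=cv2.cvtColor(cv2.imread('pics/top0.png'),cv2.COLOR_BGR2RGB);m=eyes.camera_model('top')
hs=cv2.cvtColor(im,cv2.COLOR_RGB2HSV)
blue=cv2.inRange(hs,(105,140,90),(125,255,255))[165:210,305:385]
ct=max(cv2.findContours(blue,0,2)[0],key=cv2.contourArea)+np.array([305,165])
P=np.array([onz(m,*p[0],0.09)[:2] for p in ct],np.float32)
print('blue',cv2.minAreaRect(P),cv2.minAreaRect(ct))
ms=eyes.camera_model('side');si=cv2.cvtColor(cv2.imread('pics/side0.png'),cv2.COLOR_BGR2RGB)
hs2=cv2.cvtColor(si,cv2.COLOR_RGB2HSV)
for n,(h,M,box) in {'top':(hs,m,(160,290,195,245)),'side':(hs2,ms,(320,380,235,325))}.items():
    x0,x1,y0,y1=box
    br=cv2.inRange(h,(10,110,110),(30,255,255))[y0:y1,x0:x1]
    _,_,st,c=cv2.connectedComponentsWithStats(br)
    for s,cc in list(zip(st,c))[1:]:
        if s[4]>8: print(n,cc+[x0,y0],s, onz(M,*(cc+[x0,y0]),0.050 if n=='top' else 0.042))
cv2.imwrite('pics/crop.png',cv2.resize(cv2.imread('pics/top0.png')[165:250,160:385],None,fx=3.5,fy=3.5,interpolation=2))
E
python3 m.py
```

```text
blue ((0.5570769309997559, -0.13337886333465576), (0.052669476717710495, 0.1621008813381195), 2.267235040664673) ((346.3707580566406, 185.658203125), (19.530916213989258, 61.20036315917969), 85.98582458496094)
top [227.03030303 209.45454545] [64 12  7  6 33] [0.50894325 0.19156057 0.05      ]
top [262.5862069 225.5862069] [100  28   6   6  29] [0.46198751 0.09506579 0.05      ]
top [179.93548387 228.32258065] [17 31  7  6 31] [0.46142814 0.31867843 0.05      ]
top [161.56896552 238.22413793] [ 0 33  6 17 58] [0.4362194  0.36756054 0.05      ]
side [357.5        249.66666667] [35  8  6 14 78] [0.46231217 0.09424681 0.042     ]
side [338.5        270.16666667] [16 28  6 15 84] [0.5093254  0.19079801 0.042     ]
side [360.  303.5] [ 37  61   7  16 108] [0.46174708 0.31769922 0.042     ]
```

View pics/crop.png

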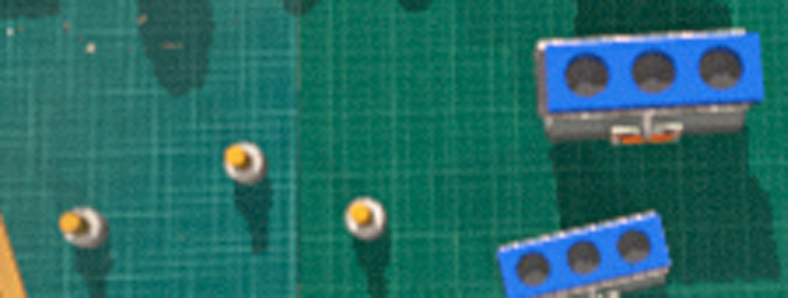

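The crop shows three knobs and the large cradle, with its sockets in a row along about y. It is yawed by about 2°. First I turn the tool so the fingers close across the row, then move over the nearest slug, A.

Emit:
arm_command:
  moves:
    - {"az": 1}
    - {"az": 1}
    - {"az": 1}
    - {"az": 1}
    - {"az": 1}
    - {"az": 1}
    - {"az": 1}
    - {"az": 1}
    - {"az": 1}
    - {"az": 1}
    - {"az": 1}
    - {"az": 1}
    - {"az": 1}
    - {"az": 0.2}
    - {"tx": -0.9, "ty": 0.46}
    - {"tx": -0.9, "ty": 0.46}
    - {"tx": -0.9, "ty": 0.46}
    - {"tx": -0.9, "ty": 0.46}
    - {"tx": -0.9, "ty": 0.46}
  gripper: 70

```text
schema error: expected keys tx, ty, tz, ax, ay, az
```

```bash
cat >> h.py <<'E'
from scipy.spatial.transform import Rotation as Rn
def go(x,y,z,yaw=None):
    s=observe();R=Rn.from_quat(s['eef_rot']).as_matrix()
    d=R.T@(np.array([x,y,z])-s['tool_pos'])*1000
    a=np.degrees(np.arctan2(R[1,1],R[0,1]))
    print('t%.1f'%s['clock'],'pos',np.round(s['tool_pos'],4),'yaw %.2f'%a,'tilt',np.round(R[:2,2],3),'need mm',np.round(d,1),'F',np.round(s['force'],1),'w',np.round(s['gripper_width'],4))
E
python3 -c "
from h import *
go(.462,.0945,.10)"
```

```text
t0.1 pos [0.2142 0.5334 0.2308] yaw 68.12 tilt [-0.001 -0.001] need mm [-393.5 -314.8  131. ] F [ 0.2  0.  -0.2] w 0.0856
```

Emit:
arm_command:
  moves:
    - {"tx": 0, "ty": 0, "tz": 0, "ax": 0, "ay": 0, "az": 1}
    - {"tx": 0, "ty": 0, "tz": 0, "ax": 0, "ay": 0, "az": 1}
    - {"tx": 0, "ty": 0, "tz": 0, "ax": 0, "ay": 0, "az": 1}
    - {"tx": 0, "ty": 0, "tz": 0, "ax": 0, "ay": 0, "az": 1}
    - {"tx": 0, "ty": 0, "tz": 0, "ax": 0, "ay": 0, "az": 1}
    - {"tx": 0, "ty": 0, "tz": 0, "ax": 0, "ay": 0, "az": 1}
    - {"tx": 0, "ty": 0, "tz": 0, "ax": 0, "ay": 0, "az": 1}
    - {"tx": 0, "ty": 0, "tz": 0, "ax": 0, "ay": 0, "az": 1}
    - {"tx": 0, "ty": 0, "tz": 0, "ax": 0, "ay": 0, "az": 1}
    - {"tx": 0, "ty": 0, "tz": 0, "ax": 0, "ay": 0, "az": 1}
    - {"tx": 0, "ty": 0, "tz": 0, "ax": 0, "ay": 0, "az": 1}
    - {"tx": 0, "ty": 0, "tz": 0, "ax": 0, "ay": 0, "az": 1}
    - {"tx": 0, "ty": 0, "tz": 0, "ax": 0, "ay": 0, "az": 1}
    - {"tx": 0, "ty": 0, "tz": 0, "ax": 0, "ay": 0, "az": 0.2}
    - {"tx": -0.9, "ty": 0.46, "tz": 0, "ax": 0, "ay": 0, "az": 0}
    - {"tx": -0.9, "ty": 0.46, "tz": 0, "ax": 0, "ay": 0, "az": 0}
    - {"tx": -0.9, "ty": 0.46, "tz": 0, "ax": 0, "ay": 0, "az": 0}
    - {"tx": -0.9, "ty": 0.46, "tz": 0, "ax": 0, "ay": 0, "az": 0}
    - {"tx": -0.9, "ty": 0.46, "tz": 0, "ax": 0, "ay": 0, "az": 0}
    - {"tx": -0.9, "ty": 0.46, "tz": 0, "ax": 0, "ay": 0, "az": 0}
  gripper: 70

```text
clock: 1.77
tool_pos: [0.2737, 0.4267, 0.2311]
eef_rot: [0.693, 0.721, -0.0, 0.0]
force: [0.6, 0.5, -1.1]
gripper_width: 0.0705
grip_force: 0.0
```

```bash
python3 -c "
from h import *
go(.462,.0945,.10)"
```

```text
t1.8 pos [0.2737 0.4267 0.2311] yaw 2.27 tilt [-0. -0.] need mm [-339.4  175.   131.2] F [ 0.6  0.5 -1.1] w 0.0705
```

Emit:
arm_command:
  moves:
    - {"tx": -0.943, "ty": 0.486, "tz": 0.28, "ax": 0, "ay": 0, "az": 0}
    - {"tx": -0.943, "ty": 0.486, "tz": 0.28, "ax": 0, "ay": 0, "az": 0}
    - {"tx": -0.943, "ty": 0.486, "tz": 0.28, "ax": 0, "ay": 0, "az": 0}
    - {"tx": -0.943, "ty": 0.486, "tz": 0.28, "ax": 0, "ay": 0, "az": 0}
    - {"tx": -0.943, "ty": 0.486, "tz": 0.28, "ax": 0, "ay": 0, "az": 0}
    - {"tx": -0.943, "ty": 0.486, "tz": 0.28, "ax": 0, "ay": 0, "az": 0}
    - {"tx": -0.943, "ty": 0.486, "tz": 0.28, "ax": 0, "ay": 0, "az": 0}
    - {"tx": -0.943, "ty": 0.486, "tz": 0.28, "ax": 0, "ay": 0, "az": 0}
    - {"tx": -0.943, "ty": 0.486, "tz": 0.28, "ax": 0, "ay": 0, "az": 0}
    - {"tx": -0.943, "ty": 0.486, "tz": 0.28, "ax": 0, "ay": 0, "az": 0}
    - {"tx": -0.943, "ty": 0.486, "tz": 0.28, "ax": 0, "ay": 0, "az": 0}
    - {"tx": -0.943, "ty": 0.486, "tz": 0.28, "ax": 0, "ay": 0, "az": 0}
    - {"tx": -0.943, "ty": 0.486, "tz": 0.28, "ax": 0, "ay": 0, "az": 0}
    - {"tx": -0.943, "ty": 0.486, "tz": 0.28, "ax": 0, "ay": 0, "az": 0}
    - {"tx": -0.943, "ty": 0.486, "tz": 0.28, "ax": 0, "ay": 0, "az": 0}
    - {"tx": -0.943, "ty": 0.486, "tz": 0.28, "ax": 0, "ay": 0, "az": 0}
    - {"tx": -0.943, "ty": 0.486, "tz": 0.28, "ax": 0, "ay": 0, "az": 0}
    - {"tx": -0.943, "ty": 0.486, "tz": 0.28, "ax": 0, "ay": 0, "az": 0}
    - {"tx": 0, "ty": 0, "tz": 0, "ax": 0, "ay": 0, "az": 0}

```text
clock: 3.35
tool_pos: [0.4617, 0.0924, 0.1293]
eef_rot: [0.694, 0.72, -0.001, -0.0]
force: [-0.6, 0.6, -0.7]
gripper_width: 0.0701
grip_force: 0.0
```

```bash
python3 -c "
from h import *
go(.462,.0945,.032)
a,m=snap('wrist','w1.png')
print(proj(m,[.462,.0945,.058]),proj(m,[.462,.0945,0]),ray(m,320,200))"
```

```text
t3.4 pos [0.4617 0.0924 0.1293] yaw 2.15 tilt [-0.001 -0.001] need mm [ 2.2  0.6 97.3] F [-0.6  0.6 -0.7] w 0.0701
(np.float64(319.13647618662543), np.float64(212.61233369490057)) (np.float64(319.0493315889809), np.float64(188.7168571569088)) (array([0.45889244, 0.17070166, 0.27364557]), array([ 0.01478845, -0.29897601, -0.95420293]))
```

View pics/w1.png

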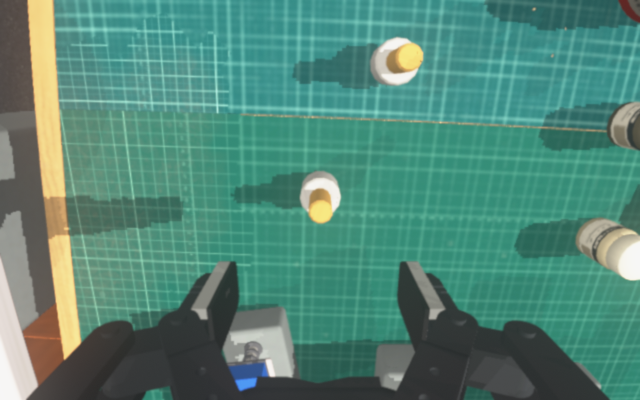

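The wrist view shows the slug A knob at (320,211), against a prediction of (319,213), so the position holds. Now I descend and grip.

Emit:
arm_command:
  moves:
    - {"tx": 0.05, "ty": 0.01, "tz": 0.9, "ax": 0, "ay": 0, "az": 0}
    - {"tx": 0.05, "ty": 0.01, "tz": 0.9, "ax": 0, "ay": 0, "az": 0}
    - {"tx": 0.01, "ty": 0.01, "tz": 0.9, "ax": 0, "ay": 0, "az": 0}
    - {"tx": 0, "ty": 0, "tz": 0.9, "ax": 0, "ay": 0, "az": 0}
    - {"tx": 0, "ty": 0, "tz": 0.8, "ax": 0, "ay": 0, "az": 0}
    - {"tx": 0, "ty": 0, "tz": 0.46, "ax": 0, "ay": 0, "az": 0}
    - {"tx": 0, "ty": 0, "tz": 0, "ax": 0, "ay": 0, "az": 0}

```text
clock: 3.98
tool_pos: [0.4602, 0.0976, 0.0318]
eef_rot: [0.693, 0.721, -0.001, -0.001]
force: [-0.1, 0.2, -0.6]
gripper_width: 0.0701
grip_force: 0.0
```

Emit:
arm_command:
  moves:
    - {"tx": 0, "ty": 0, "tz": 0, "ax": 0, "ay": 0, "az": 0}
    - {"tx": 0, "ty": 0, "tz": 0, "ax": 0, "ay": 0, "az": 0}
    - {"tx": 0, "ty": 0, "tz": 0, "ax": 0, "ay": 0, "az": 0}
    - {"tx": 0, "ty": 0, "tz": 0, "ax": 0, "ay": 0, "az": 0}
    - {"tx": 0, "ty": 0, "tz": 0, "ax": 0, "ay": 0, "az": 0}
    - {"tx": 0, "ty": 0, "tz": 0, "ax": 0, "ay": 0, "az": 0}
  gripper: 0
  newtons: 50

```text
clock: 4.48
tool_pos: [0.4617, 0.0971, 0.034]
eef_rot: [0.694, 0.72, 0.0, 0.0]
force: [-1.0, 0.5, 6.1]
gripper_width: 0.0141
grip_force: 48.7
```

Emit:
arm_command:
  moves:
    - {"tx": 0, "ty": 0, "tz": -0.5, "ax": 0, "ay": 0, "az": 0}
    - {"tx": 0, "ty": 0, "tz": -1, "ax": 0, "ay": 0, "az": 0}
    - {"tx": 0, "ty": 0, "tz": -1, "ax": 0, "ay": 0, "az": 0}
    - {"tx": 0, "ty": 0, "tz": -1, "ax": 0, "ay": 0, "az": 0}
    - {"tx": 0, "ty": 0, "tz": -1, "ax": 0, "ay": 0, "az": 0}
    - {"tx": -0.8, "ty": 0.29, "tz": -1, "ax": 0, "ay": 0, "az": 0}
    - {"tx": -1, "ty": 0.29, "tz": -1, "ax": 0, "ay": 0, "az": 0}
    - {"tx": -1, "ty": 0.29, "tz": -0.7, "ax": 0, "ay": 0, "az": 0}
    - {"tx": -1, "ty": 0.29, "tz": -0.7, "ax": 0, "ay": 0, "az": 0}
    - {"tx": -1, "ty": 0.29, "tz": -0.7, "ax": 0, "ay": 0, "az": 0}
    - {"tx": -1, "ty": 0.29, "tz": -0.7, "ax": 0, "ay": 0, "az": 0}
    - {"tx": -1, "ty": 0.29, "tz": 0, "ax": 0, "ay": 0, "az": 0}
    - {"tx": -1, "ty": 0.29, "tz": 0, "ax": 0, "ay": 0, "az": 0}
    - {"tx": -1, "ty": 0.29, "tz": 0, "ax": 0, "ay": 0, "az": 0}
    - {"tx": -1, "ty": 0.29, "tz": 0, "ax": 0, "ay": 0, "az": 0}
    - {"tx": -1, "ty": 0.29, "tz": 0, "ax": 0, "ay": 0, "az": 0}
    - {"tx": -1, "ty": 0.29, "tz": 0, "ax": 0, "ay": 0, "az": 0}
    - {"tx": -1, "ty": 0.29, "tz": 0, "ax": 0, "ay": 0, "az": 0}
    - {"tx": -0.5, "ty": 0.2, "tz": 0, "ax": 0, "ay": 0, "az": 0}
    - {"tx": 0, "ty": 0, "tz": 0, "ax": 0, "ay": 0, "az": 0}

```text
clock: 6.15
tool_pos: [0.5508, -0.1673, 0.2193]
eef_rot: [0.695, 0.719, -0.0, -0.0]
force: [-0.2, 0.3, -1.8]
gripper_width: 0.0141
grip_force: 49.1
```

```bash
python3 -c "
from h import *
go(.557,-.133,.22)
a,m=snap('wrist','w2.png')
print(proj(m,[.557,-.133,.107]),ray(m,320,200))"
```

```text
t6.2 pos [ 0.5508 -0.1673  0.2193] yaw 2.02 tilt [-0.001 -0.   ] need mm [34.1  7.4 -0.7] F [-0.2  0.3 -1.8] w 0.0141
(np.float64(328.40995693917387), np.float64(153.1029923200466)) (array([ 0.54808876, -0.08912213,  0.36373889]), array([ 0.01494334, -0.29832933, -0.9544029 ]))
```

View pics/w2.png

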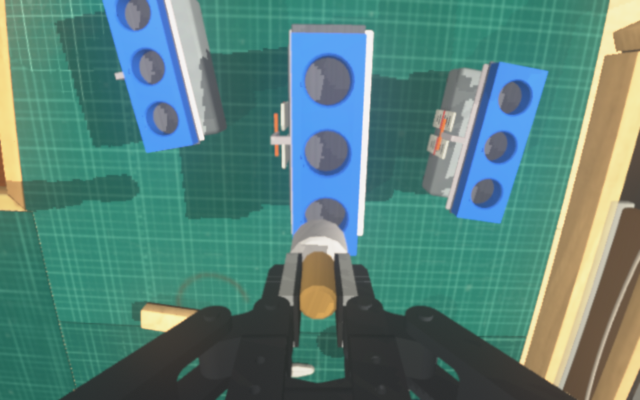

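The wrist view shows the cradle sockets at (328,80), (327,152) and (325,214), with the slug hanging at (320,235). I'll measure the mouths and the slug's offset in the grip.

```bash
cat > sock.py <<'E'
from h import *
def sockets(im,m,c0=285,c1=380,z=None,show=True):
    hs=cv2.cvtColor(im,cv2.COLOR_RGB2HSV)
    blue=cv2.inRange(hs,(105,140,90),(125,255,255));blue[:,:c0]=0;blue[:,c1:]=0
    cs,h=cv2.findContours(blue,cv2.RETR_CCOMP,cv2.CHAIN_APPROX_NONE);E=[]
    for c,hh in zip(cs,h[0]):
        if hh[3]>=0 and cv2.contourArea(c)>600: E.append((cv2.fitEllipse(c),c))
    E.sort(key=lambda e:e[0][0][1])
    def P(z): return [onz(m,*e[0][0],z) for e in E]
    if z is None:
        f=lambda z:np.linalg.norm(P(z)[0]-P(z)[1])-.05
        from scipy.optimize import brentq
        z=brentq(f,.05,.16)
    for e,p in zip(E,P(z)): print('socket',np.round(e[0],1).tolist() if 0 else [np.round(q,1) for q in e[0]],np.round(p,4))
    return z
if __name__=='__main__':
    im=cv2.cvtColor(cv2.imread('pics/w2.png'),cv2.COLOR_BGR2RGB);m=eyes.camera_model('wrist')
    sockets(im,m);hs=cv2.cvtColor(im,cv2.COLOR_RGB2HSV)
    br=cv2.inRange(hs,(8,110,70),(30,255,255))[235:330,295:345]
    ys,xs=np.nonzero(br);b=ys.max()+235;u=xs[ys>40].mean()+295
    print('knob bottom row',b,u,'centre',onz(m,u,b,.243)+[0,.008,0],'cols',xs.min()+295,xs.max()+295,'TCP',observe()['tool_pos'])
    for z in(.09,.1,.11,.12):print(z,onz(m,328,80,z)[:2],onz(m,327,152,z)[:2])
E
python3 sock.py
```

```text
socket [array([327.3,  80.6]), array([47.2, 49.4]), np.float64(8.7)] [ 0.5538 -0.0809  0.1017]
socket [array([326. , 150.6]), array([41.9, 44.5]), np.float64(80.4)] [ 0.555  -0.1308  0.1017]
knob bottom row 317 317.48817204301076 centre [ 0.55044436 -0.16747999  0.243     ] cols 299 336 TCP [ 0.5504811  -0.16611462  0.21932409]
0.09 [ 0.55458908 -0.08008796] [ 0.55610107 -0.13380463]
0.1 [ 0.55433913 -0.08037638] [ 0.55579589 -0.13213091]
0.11 [ 0.55408919 -0.0806648 ] [ 0.55549071 -0.13045718]
0.12 [ 0.55383924 -0.08095322] [ 0.55518554 -0.12878346]
```

Emit:
arm_command:
  moves:
    - {"tx": 0.61, "ty": 0.1, "tz": 0.2, "ax": 0, "ay": 0, "az": 0}
    - {"tx": 0.61, "ty": 0.1, "tz": 0.5, "ax": 0, "ay": 0, "az": 0}
    - {"tx": 0.61, "ty": 0.1, "tz": 0.8, "ax": 0, "ay": 0, "az": 0}
    - {"tx": 0, "ty": 0, "tz": 0.8, "ax": 0, "ay": 0, "az": 0}
    - {"tx": 0, "ty": 0, "tz": 0.7, "ax": 0, "ay": 0, "az": 0}
    - {"tx": 0, "ty": 0, "tz": 0.4, "ax": 0, "ay": 0, "az": 0}
    - {"tx": 0, "ty": 0, "tz": 0.2, "ax": 0, "ay": 0, "az": 0}
    - {"tx": 0, "ty": 0, "tz": 0.2, "ax": 0, "ay": 0, "az": 0}
    - {"tx": 0, "ty": 0, "tz": 0, "ax": 0, "ay": 0, "az": 0}
    - {"tx": 0, "ty": 0, "tz": 0, "ax": 0, "ay": 0, "az": 0}

```text
clock: 7.03
tool_pos: [0.5553, -0.1288, 0.1438]
eef_rot: [0.694, 0.72, 0.0, 0.0]
force: [0.6, -0.4, -1.5]
gripper_width: 0.0143
grip_force: 49.1
```

```bash
python3 -c "
from h import *
go(.5552,-.1293,.111)
a,m=snap('wrist','w3.png')
b,_=snap('side','s3.png')
cv2.imwrite('pics/w3c.png',cv2.cvtColor(np.hstack([a[60:330,200:440],cv2.resize(b[170:250,290:350],(202,270))]),cv2.COLOR_RGB2BGR))"
```

```text
t7.0 pos [ 0.5553 -0.1288  0.1438] yaw 2.13 tilt [ 0.001 -0.   ] need mm [-0.5 -0.2 32.8] F [ 0.6 -0.4 -1.5] w 0.0143
```

View pics/w3c.png

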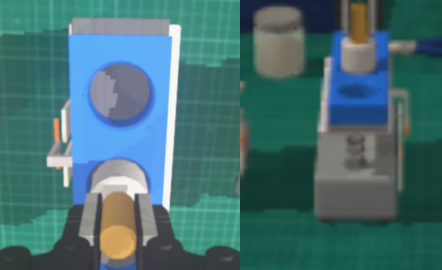

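The slug hangs just above the middle socket and looks centred. I lower it gently.

Emit:
arm_command:
  moves:
    - {"tx": 0, "ty": 0, "tz": 0.15, "ax": 0, "ay": 0, "az": 0}
    - {"tx": 0, "ty": 0, "tz": 0.15, "ax": 0, "ay": 0, "az": 0}
    - {"tx": 0, "ty": 0, "tz": 0.15, "ax": 0, "ay": 0, "az": 0}
    - {"tx": 0, "ty": 0, "tz": 0.15, "ax": 0, "ay": 0, "az": 0}
    - {"tx": 0, "ty": 0, "tz": 0.15, "ax": 0, "ay": 0, "az": 0}
    - {"tx": 0, "ty": 0, "tz": 0.15, "ax": 0, "ay": 0, "az": 0}
    - {"tx": 0, "ty": 0, "tz": 0, "ax": 0, "ay": 0, "az": 0}

```text
clock: 7.72
tool_pos: [0.555, -0.1289, 0.1246]
eef_rot: [0.694, 0.72, -0.0, -0.0]
force: [1.1, -1.6, -1.7]
gripper_width: 0.0143
grip_force: 49.1
```

Emit:
arm_command:
  moves:
    - {"tx": 0, "ty": 0, "tz": 0.15, "ax": 0, "ay": 0, "az": 0}
    - {"tx": 0, "ty": 0, "tz": 0.15, "ax": 0, "ay": 0, "az": 0}
    - {"tx": 0, "ty": 0, "tz": 0, "ax": 0, "ay": 0, "az": 0}

```text
clock: 7.97
tool_pos: [0.5552, -0.1289, 0.1188]
eef_rot: [0.694, 0.72, -0.0, -0.0]
force: [0.1, -1.5, 0.0]
gripper_width: 0.0144
grip_force: 49.3
```

```bash
python3 -c "
from h import *
go(.5552,-.1293,.111)
a,m=snap('wrist','w4.png')
b,_=snap('side','s4.png')
cv2.imwrite('pics/w4c.png',cv2.cvtColor(np.hstack([a[60:330,200:440],cv2.resize(b[170:250,290:350],(202,270))]),cv2.COLOR_RGB2BGR))"
```

```text
t8.0 pos [ 0.5552 -0.1289  0.1188] yaw 2.12 tilt [-0. -0.] need mm [-0.4  0.   7.8] F [ 0.1 -1.5  0. ] w 0.0144
```

View pics/w4c.png

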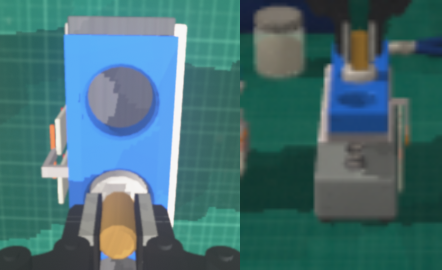

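The slug has gone in: its foot is about at the socket floor and the weight is taken off the wrist. A little more down, then release.

Emit:
arm_command:
  moves:
    - {"tx": 0, "ty": 0, "tz": 0.12, "ax": 0, "ay": 0, "az": 0}
    - {"tx": 0, "ty": 0, "tz": 0.12, "ax": 0, "ay": 0, "az": 0}
    - {"tx": 0, "ty": 0, "tz": 0, "ax": 0, "ay": 0, "az": 0}

```text
clock: 8.32
tool_pos: [0.5552, -0.1289, 0.1141]
eef_rot: [0.694, 0.72, -0.0, -0.0]
force: [1.0, -1.5, -0.0]
gripper_width: 0.0142
grip_force: 49.4
```

Emit:
arm_command:
  moves:
    - {"tx": 0, "ty": 0, "tz": 0, "ax": 0, "ay": 0, "az": 0}
    - {"tx": 0, "ty": 0, "tz": 0, "ax": 0, "ay": 0, "az": 0}
    - {"tx": 0, "ty": 0, "tz": 0, "ax": 0, "ay": 0, "az": 0}
    - {"tx": 0, "ty": 0, "tz": 0, "ax": 0, "ay": 0, "az": 0}
  gripper: 44

```text
clock: 8.65
tool_pos: [0.5552, -0.1289, 0.1145]
eef_rot: [0.694, 0.72, -0.0, 0.0]
force: [0.2, 1.8, -0.2]
gripper_width: 0.0438
grip_force: 0.0
```

Emit:
arm_command:
  moves:
    - {"tx": 0, "ty": 0, "tz": -0.5, "ax": 0, "ay": 0, "az": 0}
    - {"tx": 0, "ty": 0, "tz": -1, "ax": 0, "ay": 0, "az": 0}
    - {"tx": 0, "ty": 0, "tz": -1, "ax": 0, "ay": 0, "az": 0}
    - {"tx": 0, "ty": 0, "tz": -1, "ax": 0, "ay": 0, "az": 0}
    - {"tx": 0, "ty": 0, "tz": -1, "ax": 0, "ay": 0, "az": 0}
    - {"tx": 0, "ty": 0, "tz": 0, "ax": 0, "ay": 0, "az": 0}

```text
clock: 9.15
tool_pos: [0.5563, -0.1294, 0.2095]
eef_rot: [0.694, 0.72, 0.001, 0.003]
force: [0.3, 0.2, 0.8]
gripper_width: 0.0439
grip_force: 0.0
```

```bash
python3 -c "
from h import *
go(.509,.191,.13)
a,m=snap('wrist','w5.png')
import sock
sock.sockets(a,m,260,400)
for p in [(.557,-.133,.02)]: print(proj(m,p))"
```

```text
t9.2 pos [ 0.5563 -0.1294  0.2095] yaw 2.13 tilt [ 0.005 -0.002] need mm [322.1 -35.9  78.5] F [0.3 0.2 0.8] w 0.0439
socket [array([316.8, 134. ]), array([44.5, 45.8]), np.float64(81.0)] [ 0.554  -0.0789  0.1193]
socket [array([316.2, 205.7]), array([44.3, 52.2]), np.float64(177.0)] [ 0.5553 -0.1289  0.1193]
socket [array([315.2, 258. ]), array([28.5, 39.1]), np.float64(91.1)] [ 0.556  -0.1698  0.1193]
(np.float64(317.7673849258351), np.float64(177.62664957885087))
```

View pics/w5.png

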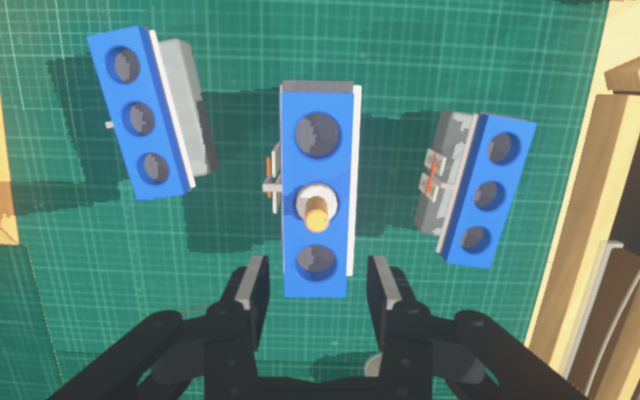

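The first slug stands home at (317,205), and the sockets either side are free at (317,134) and (316,260). Next is slug B.

Emit:
arm_command:
  moves:
    - {"tx": 0.95, "ty": -0.11, "tz": 0, "ax": 0, "ay": 0, "az": 0}
    - {"tx": 0.95, "ty": -0.11, "tz": 0, "ax": 0, "ay": 0, "az": 0}
    - {"tx": 0.95, "ty": -0.11, "tz": 0, "ax": 0, "ay": 0, "az": 0}
    - {"tx": 0.95, "ty": -0.11, "tz": 0, "ax": 0, "ay": 0, "az": 0}
    - {"tx": 0.95, "ty": -0.11, "tz": 0, "ax": 0, "ay": 0, "az": 0}
    - {"tx": 0.95, "ty": -0.11, "tz": 0.1, "ax": 0, "ay": 0, "az": 0}
    - {"tx": 0.95, "ty": -0.11, "tz": 0.3, "ax": 0, "ay": 0, "az": 0}
    - {"tx": 0.95, "ty": -0.11, "tz": 0.4, "ax": 0, "ay": 0, "az": 0}
    - {"tx": 0.95, "ty": -0.11, "tz": 0.4, "ax": 0, "ay": 0, "az": 0}
    - {"tx": 0.95, "ty": -0.11, "tz": 0.4, "ax": 0, "ay": 0, "az": 0}
    - {"tx": 0.95, "ty": -0.11, "tz": 0.4, "ax": 0, "ay": 0, "az": 0}
    - {"tx": 0.95, "ty": -0.11, "tz": 0.4, "ax": 0, "ay": 0, "az": 0}
    - {"tx": 0.95, "ty": -0.11, "tz": 0.4, "ax": 0, "ay": 0, "az": 0}
    - {"tx": 0.95, "ty": -0.11, "tz": 0.4, "ax": 0, "ay": 0, "az": 0}
    - {"tx": 0.95, "ty": -0.11, "tz": 0.4, "ax": 0, "ay": 0, "az": 0}
    - {"tx": 0.95, "ty": -0.11, "tz": 0.3, "ax": 0, "ay": 0, "az": 0}
    - {"tx": 0.9, "ty": -0.04, "tz": 0, "ax": 0, "ay": 0, "az": 0}
    - {"tx": 0, "ty": 0, "tz": 0, "ax": 0, "ay": 0, "az": 0}
    - {"tx": 0, "ty": 0, "tz": 0, "ax": 0, "ay": 0, "az": 0}
    - {"tx": 0, "ty": 0, "tz": 0, "ax": 0, "ay": 0, "az": 0}
  gripper: 60

```text
clock: 10.87
tool_pos: [0.5072, 0.1912, 0.1263]
eef_rot: [0.694, 0.72, -0.0, -0.0]
force: [0.5, 0.2, 0.2]
gripper_width: 0.0596
grip_force: 0.0
```

```bash
cat > slug.py <<'E'
from h import *
import sys
x,y=map(float,sys.argv[1:3])
im,m=snap('wrist')
u,v=proj(m,[x,y,.058]);hs=cv2.cvtColor(im,cv2.COLOR_RGB2HSV)
br=cv2.inRange(hs,(8,110,70),(30,255,255))
n,l,st,c=cv2.connectedComponentsWithStats(br)
i=min((k for k in range(1,n) if st[k][4]>100),key=lambda k:np.hypot(*(c[k]-[u,v])))
ys,xs=np.nonzero(l==i);b=ys.max();uu=xs[ys>b-12].mean()
p=onz(m,uu,b,.058)+[0,.008,0];print('knob top',np.round(p,4),'pred px',u,v,'got',uu,b,st[i])
go(p[0],p[1],.034)
E
python3 slug.py .509 .191
```

```text
knob top [0.5101 0.1918 0.058 ] pred px 321.18041286895385 217.58920836302428 got 322.478672985782 228 [312 195  22  34 629]
t10.9 pos [0.5073 0.1909 0.1264] yaw 2.10 tilt [-0. -0.] need mm [ 0.8  2.9 92.4] F [-0.3  0.2 -0.6] w 0.0599
```

Emit:
arm_command:
  moves:
    - {"tx": 0.04, "ty": 0.12, "tz": 0.8, "ax": 0, "ay": 0, "az": 0}
    - {"tx": 0, "ty": 0, "tz": 0.9, "ax": 0, "ay": 0, "az": 0}
    - {"tx": 0, "ty": 0, "tz": 0.9, "ax": 0, "ay": 0, "az": 0}
    - {"tx": 0, "ty": 0, "tz": 0.9, "ax": 0, "ay": 0, "az": 0}
    - {"tx": 0, "ty": 0, "tz": 0.7, "ax": 0, "ay": 0, "az": 0}
    - {"tx": 0, "ty": 0, "tz": 0.3, "ax": 0, "ay": 0, "az": 0}
    - {"tx": 0, "ty": 0, "tz": 0, "ax": 0, "ay": 0, "az": 0}

```text
clock: 11.5
tool_pos: [0.5092, 0.1916, 0.0354]
eef_rot: [0.694, 0.72, -0.001, -0.001]
force: [-0.4, 0.3, 0.4]
gripper_width: 0.0602
grip_force: 0.0
```

Emit:
arm_command:
  moves:
    - {"tx": 0, "ty": 0, "tz": 0, "ax": 0, "ay": 0, "az": 0}
    - {"tx": 0, "ty": 0, "tz": 0, "ax": 0, "ay": 0, "az": 0}
    - {"tx": 0, "ty": 0, "tz": 0, "ax": 0, "ay": 0, "az": 0}
    - {"tx": 0, "ty": 0, "tz": 0, "ax": 0, "ay": 0, "az": 0}
    - {"tx": 0, "ty": 0, "tz": 0, "ax": 0, "ay": 0, "az": 0}
    - {"tx": 0, "ty": 0, "tz": 0, "ax": 0, "ay": 0, "az": 0}
  gripper: 0

```text
clock: 12.0
tool_pos: [0.5102, 0.1925, 0.0375]
eef_rot: [0.694, 0.72, 0.001, 0.001]
force: [-0.8, -2.3, 6.8]
gripper_width: 0.0142
grip_force: 49.0
```

Emit:
arm_command:
  moves:
    - {"tx": 0, "ty": 0, "tz": -0.5, "ax": 0, "ay": 0, "az": 0}
    - {"tx": 0, "ty": 0, "tz": -1, "ax": 0, "ay": 0, "az": 0}
    - {"tx": 0, "ty": 0, "tz": -1, "ax": 0, "ay": 0, "az": 0}
    - {"tx": -0.5, "ty": 0.1, "tz": -1, "ax": 0, "ay": 0, "az": 0}
    - {"tx": -0.9, "ty": 0.11, "tz": -1, "ax": 0, "ay": 0, "az": 0}
    - {"tx": -0.9, "ty": 0.11, "tz": -1, "ax": 0, "ay": 0, "az": 0}
    - {"tx": -0.9, "ty": 0.11, "tz": -1, "ax": 0, "ay": 0, "az": 0}
    - {"tx": -0.9, "ty": 0.11, "tz": -0.65, "ax": 0, "ay": 0, "az": 0}
    - {"tx": -0.9, "ty": 0.11, "tz": 0, "ax": 0, "ay": 0, "az": 0}
    - {"tx": -0.9, "ty": 0.11, "tz": 0, "ax": 0, "ay": 0, "az": 0}
    - {"tx": -0.9, "ty": 0.11, "tz": 0, "ax": 0, "ay": 0, "az": 0}
    - {"tx": -0.9, "ty": 0.11, "tz": 0, "ax": 0, "ay": 0, "az": 0}
    - {"tx": -0.9, "ty": 0.11, "tz": 0, "ax": 0, "ay": 0, "az": 0}
    - {"tx": -0.9, "ty": 0.11, "tz": 0, "ax": 0, "ay": 0, "az": 0}
    - {"tx": -0.9, "ty": 0.11, "tz": 0, "ax": 0, "ay": 0, "az": 0}
    - {"tx": -0.9, "ty": 0.11, "tz": 0, "ax": 0, "ay": 0, "az": 0}
    - {"tx": -0.9, "ty": 0.11, "tz": 0, "ax": 0, "ay": 0, "az": 0}
    - {"tx": -0.6, "ty": 0.03, "tz": 0, "ax": 0, "ay": 0, "az": 0}
    - {"tx": 0, "ty": 0, "tz": 0, "ax": 0, "ay": 0, "az": 0}
    - {"tx": 0, "ty": 0, "tz": 0, "ax": 0, "ay": 0, "az": 0}

```text
clock: 13.67
tool_pos: [0.5502, -0.0624, 0.1798]
eef_rot: [0.694, 0.72, 0.0, -0.0]
force: [-0.2, 0.3, -1.3]
gripper_width: 0.0138
grip_force: 49.1
```

```bash
cat > held.py <<'E'
from h import *
import sys
g,tx,ty=map(float,sys.argv[1:4])
go(tx,ty,.09+g)
im,m=snap('wrist','w_held.png');s=observe()['tool_pos'];zt=s[2]-g+.058
hs=cv2.cvtColor(im,cv2.COLOR_RGB2HSV)
u,v=proj(m,[s[0],s[1],zt]);u,v=int(u),int(v)
br=cv2.inRange(hs,(8,110,70),(30,255,255))[v-60:v+40,u-25:u+25]
ys,xs=np.nonzero(br);b=ys.max();p=onz(m,xs[ys>b-15].mean()+u-25,b+v-60,zt)+[0,.008,0]
print('held knob minus TCP',np.round((p-s)[:2]*1000,1))
E
python3 held.py .0365 .5538 -.0800
```

```text
t13.7 pos [ 0.5502 -0.0624  0.1798] yaw 2.07 tilt [0. 0.] need mm [-17.8   3.   53.3] F [-0.2  0.3 -1.3] w 0.0138
held knob minus TCP [  2.5 -10.4]
```

Emit:
arm_command:
  moves:
    - {"tx": -0.44, "ty": 0.08, "tz": 0, "ax": 0, "ay": 0, "az": 0}
    - {"tx": -0.44, "ty": 0.07, "tz": 0.4, "ax": 0, "ay": 0, "az": 0}
    - {"tx": 0, "ty": 0, "tz": 0.8, "ax": 0, "ay": 0, "az": 0}
    - {"tx": 0, "ty": 0, "tz": 0.6, "ax": 0, "ay": 0, "az": 0}
    - {"tx": 0, "ty": 0, "tz": 0.2, "ax": 0, "ay": 0, "az": 0}
    - {"tx": 0, "ty": 0, "tz": 0, "ax": 0, "ay": 0, "az": 0}

```text
clock: 14.22
tool_pos: [0.5535, -0.0797, 0.1381]
eef_rot: [0.694, 0.72, -0.001, -0.001]
force: [0.0, -0.1, -2.3]
gripper_width: 0.014
grip_force: 49.1
```

```bash
python3 -c "
from h import *
go(.5538,-.0798,.12)"
```

```text
t14.2 pos [ 0.5535 -0.0797  0.1381] yaw 2.13 tilt [-0.002  0.   ] need mm [-0.1  0.4 18.1] F [ 0.  -0.1 -2.3] w 0.014
```

Emit:
arm_command:
  moves:
    - {"tx": 0, "ty": 0.01, "tz": 0.15, "ax": 0, "ay": 0, "az": 0}
    - {"tx": 0, "ty": 0, "tz": 0.15, "ax": 0, "ay": 0, "az": 0}
    - {"tx": 0, "ty": 0, "tz": 0.15, "ax": 0, "ay": 0, "az": 0}
    - {"tx": 0, "ty": 0, "tz": 0.15, "ax": 0, "ay": 0, "az": 0}
    - {"tx": 0, "ty": 0, "tz": 0.15, "ax": 0, "ay": 0, "az": 0}
    - {"tx": 0, "ty": 0, "tz": 0, "ax": 0, "ay": 0, "az": 0}

```text
clock: 14.72
tool_pos: [0.554, -0.0797, 0.1239]
eef_rot: [0.694, 0.72, -0.0, -0.0]
force: [-0.5, 0.0, -2.5]
gripper_width: 0.0141
grip_force: 49.1
```

Emit:
arm_command:
  moves:
    - {"tx": 0, "ty": 0, "tz": 0.15, "ax": 0, "ay": 0, "az": 0}
    - {"tx": 0, "ty": 0, "tz": 0.1, "ax": 0, "ay": 0, "az": 0}
    - {"tx": 0, "ty": 0, "tz": 0, "ax": 0, "ay": 0, "az": 0}

```text
clock: 14.97
tool_pos: [0.5541, -0.0798, 0.1191]
eef_rot: [0.694, 0.72, -0.0, -0.0]
force: [0.5, -1.5, -0.7]
gripper_width: 0.0138
grip_force: 49.2
```

Emit:
arm_command:
  moves:
    - {"tx": 0, "ty": 0, "tz": 0.1, "ax": 0, "ay": 0, "az": 0}
    - {"tx": 0, "ty": 0, "tz": 0.1, "ax": 0, "ay": 0, "az": 0}
    - {"tx": 0, "ty": 0, "tz": 0, "ax": 0, "ay": 0, "az": 0}

```text
clock: 15.22
tool_pos: [0.5541, -0.0798, 0.1152]
eef_rot: [0.694, 0.72, -0.0, -0.0]
force: [-0.2, -1.3, 0.1]
gripper_width: 0.0143
grip_force: 49.3
```

Emit:
arm_command:
  moves:
    - {"tx": 0, "ty": 0, "tz": 0.1, "ax": 0, "ay": 0, "az": 0}
    - {"tx": 0, "ty": 0, "tz": 0.1, "ax": 0, "ay": 0, "az": 0}
    - {"tx": 0, "ty": 0, "tz": 0, "ax": 0, "ay": 0, "az": 0}
    - {"tx": 0, "ty": 0, "tz": 0, "ax": 0, "ay": 0, "az": 0}

```text
clock: 15.55
tool_pos: [0.5542, -0.0797, 0.1114]
eef_rot: [0.694, 0.72, -0.0, -0.0]
force: [-0.0, -1.1, 0.8]
gripper_width: 0.0138
grip_force: 49.4
```

```bash
python3 -c "
from h import *
go(.5538,-.0798,.11)
b,_=snap('side','s6.png');c=cv2.imread('pics/s3.png');d=cv2.imread('pics/s0.png') 
e=cv2.imread('pics/side0.png')
f=lambda q:cv2.resize(q[170:250,290:350],(260,347),interpolation=2)
cv2.imwrite('pics/c6.png',np.hstack([f(e),f(c),f(cv2.cvtColor(b,cv2.COLOR_RGB2BGR))]))"
```

```text
t15.6 pos [ 0.5542 -0.0797  0.1114] yaw 2.13 tilt [-0. -0.] need mm [-0.  -0.4  1.4] F [-0.  -1.1  0.8] w 0.0138[ WARN:0@0.928] global loadsave.cpp:275 findDecoder imread_('pics/s0.png'): can't open/read file: check file path/integrity
```

View pics/c6.png

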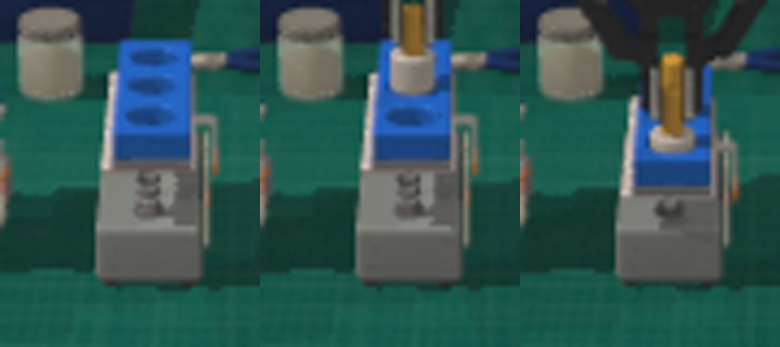

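The side view shows slug B sunk into its socket with only the rim of the body proud, and the pan well down. I release it and lift away.

Emit:
arm_command:
  moves:
    - {"tx": 0, "ty": 0, "tz": 0, "ax": 0, "ay": 0, "az": 0}
    - {"tx": 0, "ty": 0, "tz": 0, "ax": 0, "ay": 0, "az": 0}
    - {"tx": 0, "ty": 0, "tz": 0, "ax": 0, "ay": 0, "az": 0}
    - {"tx": 0, "ty": 0, "tz": 0, "ax": 0, "ay": 0, "az": 0}
  gripper: 44

```text
clock: 15.93
tool_pos: [0.5542, -0.0797, 0.1115]
eef_rot: [0.694, 0.72, -0.0, -0.0]
force: [0.2, 0.3, 0.2]
gripper_width: 0.0438
grip_force: 0.0
```

Emit:
arm_command:
  moves:
    - {"tx": 0, "ty": 0, "tz": -0.5, "ax": 0, "ay": 0, "az": 0}
    - {"tx": 0, "ty": 0, "tz": -1, "ax": 0, "ay": 0, "az": 0}
    - {"tx": 0, "ty": 0, "tz": -1, "ax": 0, "ay": 0, "az": 0}
    - {"tx": 0, "ty": 0, "tz": -1, "ax": 0, "ay": 0, "az": 0}
    - {"tx": 0, "ty": 0, "tz": -1, "ax": 0, "ay": 0, "az": 0}
    - {"tx": 0, "ty": 0, "tz": 0, "ax": 0, "ay": 0, "az": 0}

```text
clock: 16.43
tool_pos: [0.5554, -0.08, 0.2064]
eef_rot: [0.694, 0.72, 0.001, 0.003]
force: [0.4, -0.0, 1.0]
gripper_width: 0.044
grip_force: 0.0
```

Run:
```python
from h import *
from scipy.optimize import brentq
go(.45,.05,.15)
b,ms=snap('side','s7.png');t,mt=snap('top','t7.png');w,mw=snap('wrist','w7.png')
# pan height: front (+y) top edge of the blue cradle in the side view, image rows of brightest/darker blue transition
s0=cv2.cvtColor(cv2.imread('pics/side0.png'),cv2.COLOR_BGR2RGB)
for n,im in(('before',s0),('after',b)):
    hs=cv2.cvtColor(im,cv2.COLOR_RGB2HSV)[170:250,300:345]
    bl=cv2.inRange(hs,(105,120,50),(125,255,255))
    for u in(320,324,328,332): 
        r=np.nonzero(bl[:,u-300])[0]+170;print(n,u,r.min(),r.max(),end='; ')
    g=hs[:,26,2].astype(int);print('\n V col326',dict(zip(range(195,222),g[25:52])))
    # orange/red pixels next to it
    o=cv2.inRange(cv2.cvtColor(im,cv2.COLOR_RGB2HSV),(0,120,90),(16,255,255));ys,xs=np.nonzero(o[190:240,330:350]);print(' orange',sorted(zip(ys+190,xs+330)))
for z in(.11,.1,.09,.08,.07,.06):print(z,proj(ms,[.554,-.053,z]))
```

```text
t16.4 pos [ 0.5554 -0.08    0.2064] yaw 2.13 tilt [ 0.006 -0.002] need mm [ 134.  -100.8   55.6] F [ 0.4 -0.   1. ] w 0.044
before 320 170 206; before 324 179 206; before 328 179 206; before 332 179 206; 
 V col326 {195: np.int64(144), 196: np.int64(137), 197: np.int64(137), 198: np.int64(133), 199: np.int64(187), 200: np.int64(183), 201: np.int64(140), 202: np.int64(122), 203: np.int64(128), 204: np.int64(130), 205: np.int64(130), 206: np.int64(113), 207: np.int64(94), 208: np.int64(89), 209: np.int64(116), 210: np.int64(95), 211: np.int64(71), 212: np.int64(110), 213: np.int64(85), 214: np.int64(74), 215: np.int64(110), 216: np.int64(88), 217: np.int64(69), 218: np.int64(69), 219: np.int64(78), 220: np.int64(129), 221: np.int64(142)}
 orange [(np.int64(208), np.int64(339)), (np.int64(209), np.int64(339))]
after 320 170 211; after 324 204 211; after 328 184 211; after 332 184 211; 
 V col326 {195: np.int64(138), 196: np.int64(138), 197: np.int64(138), 198: np.int64(139), 199: np.int64(138), 200: np.int64(188), 201: np.int64(179), 202: np.int64(138), 203: np.int64(127), 204: np.int64
[... 157 characters left out ...]
t64(97), 213: np.int64(82), 214: np.int64(106), 215: np.int64(86), 216: np.int64(69), 217: np.int64(70), 218: np.int64(67), 219: np.int64(65), 220: np.int64(80), 221: np.int64(85)}
 orange [(np.int64(212), np.int64(339)), (np.int64(213), np.int64(339)), (np.int64(214), np.int64(339))]
0.11 (np.float64(323.9302806546106), np.float64(201.0772664569381))
0.1 (np.float64(323.96279740903356), np.float64(204.32746482715794))
0.09 (np.float64(323.99510454408403), np.float64(207.55704296507193))
0.08 (np.float64(324.02720451529706), np.float64(210.76624001342657))
0.07 (np.float64(324.05909973590207), np.float64(213.9552910053899))
0.06 (np.float64(324.0907925777507), np.float64(217.12442695482727))
```

The side view puts the pan about 15 mm lower than at the start. I'll move the wrist camera to look at the plates from the front and read the pointer.

Emit:
arm_command:
  moves:
    - {"tx": -0.16, "ty": -0.93, "tz": 0, "ax": 0, "ay": 0, "az": 0}
    - {"tx": -0.16, "ty": -0.93, "tz": 0, "ax": 0, "ay": 0, "az": 0}
    - {"tx": -0.16, "ty": -0.93, "tz": 0, "ax": 0, "ay": 0, "az": 0}
    - {"tx": -0.16, "ty": -0.93, "tz": 0, "ax": 0, "ay": 0, "az": 0}
    - {"tx": -0.16, "ty": -0.93, "tz": 0, "ax": 0, "ay": 0, "az": 0}
    - {"tx": -0.16, "ty": -0.93, "tz": 0, "ax": 0, "ay": 0, "az": 0}
    - {"tx": -0.16, "ty": -0.93, "tz": 0, "ax": 0, "ay": 0, "az": 0}
    - {"tx": -0.16, "ty": -0.93, "tz": 0, "ax": 0, "ay": 0, "az": 0}
    - {"tx": -0.16, "ty": -0.93, "tz": 0, "ax": 0, "ay": 0, "az": 0}
    - {"tx": -0.16, "ty": -0.93, "tz": 0, "ax": 0, "ay": 0, "az": 0}
    - {"tx": 0, "ty": 0, "tz": 0, "ax": -1, "ay": 0, "az": 0}
    - {"tx": 0, "ty": 0, "tz": 0, "ax": -1, "ay": 0, "az": 0}
    - {"tx": 0, "ty": 0, "tz": 0, "ax": -1, "ay": 0, "az": 0}
    - {"tx": 0, "ty": 0, "tz": 0, "ax": -1, "ay": 0, "az": 0}
    - {"tx": 0, "ty": 0, "tz": 0, "ax": -1, "ay": 0, "az": 0}
    - {"tx": 0, "ty": 0, "tz": 0, "ax": -1, "ay": 0, "az": 0}
    - {"tx": 0, "ty": 0, "tz": 0, "ax": 0, "ay": 0, "az": 0}

```text
clock: 18.0
tool_pos: [0.3682, -0.1186, 0.1999]
eef_rot: [0.671, 0.694, 0.188, 0.181]
force: [-1.0, -0.7, -0.4]
gripper_width: 0.0441
grip_force: 0.0
```

Run:
```python
from h import *
go(.37,-.12,.2)
w,m=snap('wrist','w8.png')
u,v=proj(m,[.52,-.133,.05]);print(u,v,ray(m,320,200))
u,v=int(np.clip(u,90,550)),int(np.clip(v,70,330))
c=cv2.cvtColor(w[v-70:v+70,u-90:u+90],cv2.COLOR_RGB2BGR);print('crop origin',u-90,v-70)
cv2.imwrite('pics/c8.png',cv2.rotate(cv2.resize(c,None,fx=4,fy=4,interpolation=2),cv2.ROTATE_90_COUNTERCLOCKWISE)) # scale 'up' is image right
```

```text
t18.0 pos [ 0.3682 -0.1186  0.1999] yaw 1.95 tilt [0.503 0.018] need mm [-1.5  1.5  0.8] F [-1.  -0.7 -0.4] w 0.0441
370.7826502452128 189.1169287913358 (array([ 0.29382127, -0.0429211 ,  0.32504857]), array([ 0.49407476, -0.28197626, -0.82248897]))
crop origin 280 119
```

```bash
python3 -c "
import cv2
c=cv2.imread('pics/w8.png')[109:259,290:440]
cv2.imwrite('pics/c8b.png',cv2.rotate(cv2.resize(c,(600,600),interpolation=2),cv2.ROTATE_90_COUNTERCLOCKWISE))"
```

```text
(no output)
```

View pics/c8b.png

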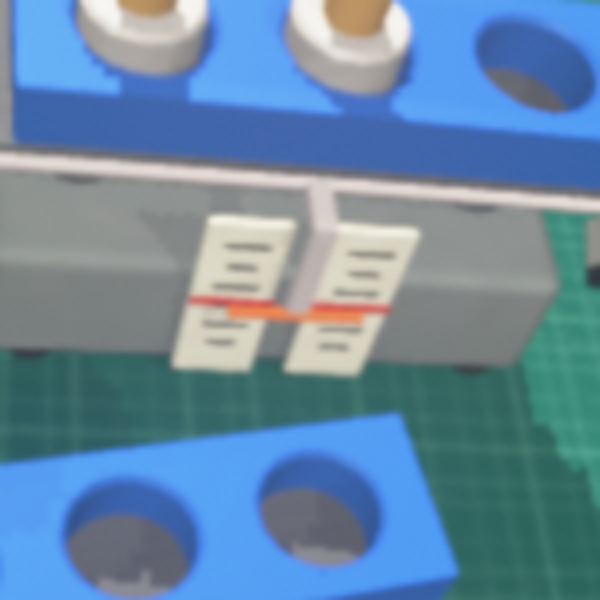

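The crop shows the orange pointer just below the red line, at (295,313) against (340,305). The camera looks down at about 50°, so a pointer standing off the plate would look lower than it is. I'll quantify the gap and take a second angle, untilted, to remove the parallax.

Emit:
arm_command:
  moves:
    - {"tx": 0, "ty": 0, "tz": 0, "ax": 1, "ay": 0, "az": 0}
    - {"tx": 0, "ty": 0, "tz": 0, "ax": 1, "ay": 0, "az": 0}
    - {"tx": 0, "ty": 0, "tz": 0, "ax": 1, "ay": 0, "az": 0}
    - {"tx": 0, "ty": 0, "tz": 0, "ax": 1, "ay": 0, "az": 0}
    - {"tx": 0, "ty": 0, "tz": 0, "ax": 1, "ay": 0, "az": 0}
    - {"tx": 0, "ty": 0, "tz": 0, "ax": 1, "ay": 0, "az": 0}
    - {"tx": 0, "ty": 0.8, "tz": 0, "ax": 0, "ay": 0, "az": 0}
    - {"tx": 0, "ty": 0.8, "tz": 0, "ax": 0, "ay": 0, "az": 0}
    - {"tx": 0, "ty": 0, "tz": 0, "ax": 0, "ay": 0, "az": 0}
    - {"tx": 0, "ty": 0, "tz": 0, "ax": 0, "ay": 0, "az": 0}

```text
clock: 18.88
tool_pos: [0.4023, -0.1171, 0.2009]
eef_rot: [0.693, 0.721, -0.002, -0.001]
force: [-0.8, 0.4, 0.2]
gripper_width: 0.0441
grip_force: 0.0
```

```bash
cat > ptr.py <<'E'
from h import *
import pickle,os
def analyse(name,m):
    im=cv2.cvtColor(cv2.imread('pics/'+name),cv2.COLOR_BGR2RGB)
    u,v=proj(m,[.52,-.133,.045]);u,v=int(u),int(v)
    x0,y0=u-45,max(v-45,0);w=cv2.resize(im[y0:v+45,x0:u+45],None,fx=4,fy=4,interpolation=2)
    hs=cv2.cvtColor(w,cv2.COLOR_RGB2HSV);H,S,V=[hs[...,i].astype(int) for i in range(3)]
    red=((H>=174)|(H<=4))&(S>140)&(V>110);org=(H>=7)&(H<=15)&(S>140)&(V>130)
    out={}
    for n,k in(('red',red),('org',org)):
        N,l,st,c=cv2.connectedComponentsWithStats(k.astype(np.uint8))
        for i in range(1,N):
            if st[i][4]>60:
                b=st[i];cc=(c[i]+.5)/4-.5+[x0,y0]
                print(name,n,'c',np.round(cc,2),'box',np.round([b[0]/4+x0,b[1]/4+y0,b[2]/4,b[3]/4],1),b[4])
    return
E
python3 - <<'E'
from ptr import *
go(.4615,.318,.13)
m=eyes.camera_model('wrist');w,m=snap('wrist','w9.png')
pickle.dump(m,open('m9.pkl','wb'))
# w8 pose: rebuild from known camera offset (rigid): tool pose then
s=observe();Rn_=Rn.from_quat(s['eef_rot']).as_matrix();Rc=cv2.Rodrigues(np.array(m['rvec'],float))[0];C=-Rc.T@np.array(m['tvec']).ravel()
off=Rn_.T@(C-s['tool_pos']);Rtc=Rc@Rn_          # tool->cam
R8=Rn.from_quat(np.array([.671,.694,.188,.181])/np.linalg.norm([.671,.694,.188,.181])).as_matrix();p8=np.array([.3682,-.1186,.1999])
Rw=Rtc@R8.T;C8=p8+R8@off
m8=dict(m);m8['rvec']=cv2.Rodrigues(Rw)[0];m8['tvec']=-Rw@C8;print('C8',C8,ray(m8,320,200)[1],'C9',C)
pickle.dump(m8,open('m8.pkl','wb'))
analyse('w8.png',m8);analyse('w9.png',m)
E
```

```text
t18.9 pos [ 0.4023 -0.1171  0.2009] yaw 2.20 tilt [-0.004 -0.001] need mm [432.6  76.1  70.1] F [-0.8  0.4  0.2] w 0.0441
C8 [ 0.29344728 -0.04294887  0.32488931] [ 0.49441605 -0.28116239 -0.8225625 ] C9 [ 0.39980497 -0.03874623  0.34519032]
w8.png red c [363.48 170.65] box [363.5 165.8   1.   11.2] 112
w8.png red c [362.4  193.32] box [362.2 188.2   1.2  11.8] 112
w8.png org c [361.55 173.27] box [360.5 166.5   3.   14.5] 473
w8.png org c [360.77 192.51] box [360.  186.5   2.5  13. ] 401
w9.png org c [441.39 186.87] box [439.5 178.8   4.5  16.2] 708
w9.png org c [438.55 208.37] box [437.2 201.5   3.8  14.8] 575
```

Run:
```python
import cv2
for n,rows,c0,c1 in(('w8.png',(158,162,166,172,178,186,192,198,202),354,370),('w9.png',(174,177,180,184,190,196,204,210,215,219),428,450)):
    im=cv2.imread('pics/'+n)[...,::-1]
    print(n,'cols from',c0)
    for r in rows: print(r,' '.join('%02x%02x%02x'%tuple(p) for p in im[r,c0:c1]))
```

```text
w8.png cols from 354
158 d7d2c1 d6d1c0 d6d1c1 d6d1c0 d5d0bf d4d0be d6d3c1 d7d4c1 d6cdbb d1aea0 cb7a74 d2837b d7beae d7d1bf d6d3c1 d5d1bf
162 a29f96 c0bdae d4d0be cbc7b7 a5a198 ada99e c9c4b5 cbc6b7 c2b6a8 b78881 c16060 d4827b d5b9aa c3bcad b4b1a3 cecab9
166 a2a096 c3bfb0 d6d1c0 ccc7b8 a29f96 afa294 cfa58c db9978 de8e6a d57059 ce635d d69287 d1baaa b2ac9f 9d9a91 c6c2b2
172 d2cebd d5d2c0 d7d3c2 d7d4c2 d6d2c0 d8c8b4 dea184 e78b5c e98353 dd6951 d6756d d8b2a4 cec2b2 a6a297 adaa9e ccc8b7
178 797d7f 7a7f80 7a7f80 7b7f80 817f7e 9f7f73 d3805f e88755 e5885c b97d6f 8f7877 868180 878685 8f8f8b 9a9993 a6a49b
186 d7d2c1 d7d2c1 d8d5c3 d9d5c3 d9cfba dcb294 e2956c e3926d d89684 c79e98 c1aca8 c0b3b0 beb4b0 bdb3b0 bdb3b0 bcb2b0
192 c4c1b2 d5d1bf cac6b5 a5a296 c1b09e dba384 e78f60 e98353 dc6950 d5736b d6afa1 d1c5b4 beb9aa c4c1b0 d6d3c1 dcd9c8
198 d8d5c4 d5d0bf bbb8aa a49d92 c5ac98 dc9d7e e89062 e88557 d96955 d68077 d7bbab cac2b2 a6a397 c2beae d6d3c0 d6d2bf
202 a3a39a b2b0a5 bfbcae cecbba d5d1bf d8d5c3 d9cdbc d3a196 cd726e d68b82 d6baab bbb4a6 a3a095 c3bfb0 d5d0be d0cbba
w9.png cols from 428
174 305f56 2e5
[... 865 characters left out ...]
c826a a4887e 948883 8d8681 86817e 7c7876 6f6e6c 656665 636565 656767
204 305e55 325f56 336057 3e655b 63796d 8c9486 a4a393 a4a192 928c7f 916f5e bd6f49 dd7b46 e08455 cd9176 a98e80 998079 98807d 958885 938b88 928b88 928b89 928b88
210 37655a 37655a 3b675c 547267 808b7d a0a091 a6a394 9c9789 947f6f b37051 d97844 e0824f d38e6a b28e79 a67368 b2635c ae7d73 8f8077 8b887e a19d91 a9a598 a49f95
215 305e55 315f56 2f5d54 315d54 3b6158 597065 82897c a09a8a b6917b d0815a de8452 d88d63 c29479 ad7f71 b1625b b06f66 96796f 817a72 959286 9c998c 8c8a7e 979588
219 305e55 305e55 2f5d55 2d5c53 2e5c53 2f5c53 345c54 476059 626a66 7e7f77 979589 a69f91 a99286 ab7168 b4655e aa7d73 8b7e74 908d81 9c998c 89867c 7e7c74 979588
```

Run:
```python
from h import *
import pickle
M=[pickle.load(open(f'm{i}.pkl','rb')) for i in(8,9)]
R=[(363.3,182),(444.5,200)];g=[2.4,4.4]
# red line point by triangulation
(c1,d1),(c2,d2)=[ray(m,*r) for m,r in zip(M,R)]
k=np.linalg.lstsq(np.array([d1,-d2]).T,c2-c1,rcond=None)[0];P=(c1+k[0]*d1+c2+k[1]*d2)/2;print('red point',P,np.linalg.norm(c1+k[0]*d1-c2-k[1]*d2))
A=[]
for m in M:
    f=lambda p:np.array(proj(m,p))[0]
    A.append([f(P)-f(P-[0,0,.001]),f(P)-f(P-[.001,0,0])])
A=np.array(A);print(A);print('pointer below red mm, in front mm:',np.linalg.solve(A,g))
for e in((.3,0),(-.3,0),(0,.3),(0,-.3)):print(e,np.linalg.solve(A,np.array(g)+e))
```

```text
red point [ 0.51816874 -0.12884816  0.039026  ] 0.0028620517591764405
[[0.57526972 0.75786168]
 [0.36641356 1.07217516]]
pointer below red mm, in front mm: [-2.24527576  4.87112523]
(0.3, 0) [-1.2967255   4.54696022]
(-0.3, 0) [-3.19382601  5.19529025]
(0, 0.3) [-2.91575379  5.38006469]
(0, -0.3) [-1.57479773  4.36218578]
```

The two angles disagree enough to leave it open whether the pointer has reached the line: the parallax solution puts it about 2 ± 1.5 mm short. A low view from the front will settle it, so I swing the camera round.

Emit:
arm_command:
  moves:
    - {"tx": 0, "ty": 0, "tz": 0, "ax": 0, "ay": 0, "az": -1}
    - {"tx": 0, "ty": 0, "tz": 0, "ax": 0, "ay": 0, "az": -1}
    - {"tx": 0, "ty": 0, "tz": 0, "ax": 0, "ay": 0, "az": -1}
    - {"tx": 0, "ty": 0, "tz": 0, "ax": 0, "ay": 0, "az": -1}
    - {"tx": 0, "ty": 0, "tz": 0, "ax": 0, "ay": 0, "az": -1}
    - {"tx": 0, "ty": 0, "tz": 0, "ax": 0, "ay": 0, "az": -1}
    - {"tx": 0, "ty": 0, "tz": 0, "ax": 0, "ay": 0, "az": -1}
    - {"tx": 0, "ty": 0, "tz": 0, "ax": 0, "ay": 0, "az": -1}
    - {"tx": 0, "ty": 0, "tz": 0, "ax": 0, "ay": 0, "az": -1}
    - {"tx": 0, "ty": 0, "tz": 0, "ax": 0, "ay": 0, "az": -1}
    - {"tx": 0, "ty": 0, "tz": 0, "ax": 0, "ay": 0, "az": -1}
    - {"tx": 0, "ty": 0, "tz": 0, "ax": 0, "ay": 0, "az": -1}
    - {"tx": 0, "ty": 0, "tz": 0, "ax": 0, "ay": 0, "az": -1}
    - {"tx": 0, "ty": 0, "tz": 0, "ax": 0, "ay": 0, "az": -1}
    - {"tx": 0, "ty": 0, "tz": 0, "ax": 0, "ay": 0, "az": -1}
    - {"tx": 0, "ty": 0, "tz": 0, "ax": 0, "ay": 0, "az": -1}
    - {"tx": 0, "ty": 0, "tz": 0, "ax": 0, "ay": 0, "az": -1}
    - {"tx": 0, "ty": 0, "tz": 0, "ax": 0, "ay": 0, "az": -1}

```text
clock: 20.43
tool_pos: [0.401, -0.1176, 0.2017]
eef_rot: [-0.02, 1.0, -0.001, -0.0]
force: [0.0, -0.6, 0.2]
gripper_width: 0.044
grip_force: 0.0
```

Emit:
arm_command:
  moves:
    - {"tx": -0.4, "ty": -0.9, "tz": 0, "ax": 0, "ay": 0, "az": 0}
    - {"tx": -0.5, "ty": -0.9, "tz": 0.3, "ax": 0, "ay": 0, "az": 0}
    - {"tx": -0.5, "ty": -0.9, "tz": 0.8, "ax": 0, "ay": 0, "az": 0}
    - {"tx": -0.5, "ty": -0.9, "tz": 0.8, "ax": 0, "ay": 0, "az": 0}
    - {"tx": 0, "ty": 0, "tz": 0.8, "ax": 0, "ay": 0, "az": 0}
    - {"tx": 0, "ty": 0, "tz": 0.3, "ax": 0, "ay": -1, "az": 0}
    - {"tx": 0, "ty": 0, "tz": 0, "ax": 0, "ay": -1, "az": 0}
    - {"tx": 0, "ty": 0, "tz": 0, "ax": 0, "ay": -1, "az": 0}
    - {"tx": 0, "ty": 0, "tz": 0, "ax": 0, "ay": -1, "az": 0}
    - {"tx": 0, "ty": 0, "tz": 0, "ax": 0, "ay": -1, "az": 0}
    - {"tx": 0, "ty": 0, "tz": 0, "ax": 0, "ay": -1, "az": 0}
    - {"tx": 0, "ty": 0, "tz": 0, "ax": 0, "ay": -1, "az": 0}
    - {"tx": 0, "ty": 0, "tz": 0, "ax": 0, "ay": -1, "az": 0}
    - {"tx": 0, "ty": 0, "tz": 0, "ax": 0, "ay": -1, "az": 0}
    - {"tx": 0, "ty": 0, "tz": 0, "ax": 0, "ay": -1, "az": 0}
    - {"tx": 0, "ty": 0, "tz": 0, "ax": 0, "ay": 0, "az": 0}
    - {"tx": 0, "ty": 0, "tz": 0, "ax": 0, "ay": 0, "az": 0}

```text
clock: 21.85
tool_pos: [0.4636, -0.1526, 0.1718]
eef_rot: [0.007, 0.919, -0.005, 0.395]
force: [0.9, 0.1, 0.6]
gripper_width: 0.044
grip_force: 0.0
```

Run:
```python
from ptr import *
go(.4615,.318,.13);print(observe()['qpos'])
w,m=snap('wrist','w10.png');pickle.dump(m,open('m10.pkl','wb'))
print('C',ray(m,320,200),proj(m,[.518,-.129,.039]))
analyse('w10.png',m)
```

```text
t21.9 pos [ 0.4636 -0.1526  0.1718] yaw 89.08 tilt [ 0.726 -0.014] need mm [ 35.6 470.6  20.5] F [0.9 0.1 0.6] w 0.044
[-0.85730623 -0.43358891  2.27253848  0.78959429  0.86236164 -2.8092255 ]
C (array([ 0.30600085, -0.15033673,  0.21455997]), array([ 0.89776557, -0.01045593, -0.44047274])) (np.float64(351.1993405231468), np.float64(115.70771332512403))
w10.png red c [382.92 115.68] box [378.5 115.   10.5   1.8] 139
w10.png red c [325.41 116.82] box [319.8 115.8  11.2   2.2] 206
w10.png org c [353.79 114.82] box [330.5 113.5  48.2   4.2] 1993
```

Run:
```python
from ptr import *
im=cv2.imread('pics/w10.png')[...,::-1]
for c in(322,326,332,340,348,360,368,374,382,386): print(c,' '.join('%02x%02x%02x'%tuple(p) for p in im[109:122,c]))
P=np.array([.518,-.129,.039]);A=[]
for i,ax in((8,0),(9,0),(10,1)):
    m=pickle.load(open(f'm{i}.pkl','rb'));f=lambda p:np.array(proj(m,p))[ax]
    A.append([f(P)-f(P-[0,0,.001]),f(P)-f(P-[.001,0,0])])
A=np.array(A);g=np.array([2.4,4.4,1.4]);print(A)
x,r,_,_=np.linalg.lstsq(A,g,rcond=None);print('below red, in front (mm)',x,'resid',A@x-g)
print('9+10',np.linalg.solve(A[1:],g[1:]))
```

```text
322 e9e6d8 e9e6d8 e9e7d9 eae7da eae7d9 e9e2d4 e4c5b3 dd8178 d95e5b dc877e e4c5b4 e9e2d5 e9e6d9
326 e4e1d1 e9e6d9 eae7d9 eae7da eae7da e8e2d5 e4c5b3 dd8178 d95e5b dc877d e3c3b1 e8e1d2 e6e2d4
332 e5e2d4 e8e5d7 e9e4d6 e9ddc6 eac19d ea9768 e88753 e58152 e17e60 df9d8d e4d0bd e7e1d4 e4e1d2
340 e8e5d8 e8e5d8 e8e2d3 e6d5b9 e8ae86 ea915f e88755 e58055 e07f67 dfac9b e6dac9 e8e4d7 e5e1d4
348 898c8a 898c8a 918b87 b38b7b db8b66 e78959 e78857 df855d c5836e a08a84 94928f 959692 969893
360 97b8ed b6bbc9 bdb2a7 d3a38e e69069 e98859 e6865a dc8160 c07e6f a58983 9b9690 9a9993 989892
368 e0e1df e4e1d5 e1daca e4c5af e99b77 e9885a e68459 e27c5e df8a7c e3bfb0 e8e1d4 e7e4d7 dedaca
374 e4e1d6 e0dbcc dfd2bd e4b99a e9966d e9885a e68459 e17b5f dd897e e2bfb0 e7dfd2 e5e2d5 d4cfbe
382 e4e1d5 dfdbcd dddacb dedbcc e0dbcc e0c5b7 da7d7a d85d61 db8d87 e3c9ba e7e1d5 e5e2d5 d3cebe
386 e8e5d9 e8e6d9 e8e6da e8e4d8 e6dbcd e1b2a6 da6f6f d86165 dc9d95 e5d9ca e8e5d8 e9e6d9 e9e6da
[[0.57496741 0.75811202]
 [0.36571637 1.07201524]
 [1.03134839 0.85925694]]
below red, in front (mm) [-2.85277194  5.12913722] resid [-0.15179031  0.05520788  0.065045  ]
9+10 [-2.8809399   5.08724752]
```

Three views fit together: the pointer stands about 5 mm in front of the plates and is still about 2.5 mm above the red line. So the third slug is needed. I turn the tool back and fetch slug C.

Emit:
arm_command:
  moves:
    - {"tx": 0, "ty": 0, "tz": 0, "ax": 0, "ay": 1, "az": 0}
    - {"tx": 0, "ty": 0, "tz": -0.3, "ax": 0, "ay": 1, "az": 0}
    - {"tx": 0, "ty": 0, "tz": -0.3, "ax": 0, "ay": 1, "az": 0}
    - {"tx": 0, "ty": 0, "tz": -0.3, "ax": 0, "ay": 1, "az": 0}
    - {"tx": 0, "ty": 0, "tz": -0.3, "ax": 0, "ay": 1, "az": 0}
    - {"tx": 0, "ty": 0, "tz": -0.3, "ax": 0, "ay": 1, "az": 0}
    - {"tx": 0, "ty": 0, "tz": -0.3, "ax": 0, "ay": 1, "az": 0}
    - {"tx": 0, "ty": 0, "tz": -0.3, "ax": 0, "ay": 1, "az": 0}
    - {"tx": 0, "ty": 0, "tz": 0, "ax": 0, "ay": 1, "az": 0}
    - {"tx": 0, "ty": 0, "tz": 0, "ax": 0, "ay": 0.3, "az": 0}
    - {"tx": 0, "ty": 0, "tz": 0, "ax": 0, "ay": 0, "az": 1}
    - {"tx": 0, "ty": 0, "tz": 0, "ax": 0, "ay": 0, "az": 1}
    - {"tx": 0, "ty": 0, "tz": 0, "ax": 0, "ay": 0, "az": 1}
    - {"tx": 0, "ty": 0, "tz": 0, "ax": 0, "ay": 0, "az": 1}
    - {"tx": 0, "ty": 0, "tz": 0, "ax": 0, "ay": 0, "az": 1}
    - {"tx": 0, "ty": 0, "tz": 0, "ax": 0, "ay": 0, "az": 1}
    - {"tx": 0, "ty": 0, "tz": 0, "ax": 0, "ay": 0, "az": 1}
    - {"tx": 0, "ty": 0, "tz": 0, "ax": 0, "ay": 0, "az": 1}
    - {"tx": 0, "ty": 0, "tz": 0, "ax": 0, "ay": 0, "az": 1}

```text
clock: 23.48
tool_pos: [0.4452, -0.1533, 0.2081]
eef_rot: [0.393, 0.92, -0.001, 0.001]
force: [-0.2, -1.2, 0.1]
gripper_width: 0.0443
grip_force: 0.0
```

```bash
python3 -c "
from h import *
go(.4615,.318,.13);print(Rn.from_quat(observe()['eef_rot']).as_matrix().round(3))"
```

```text
t23.5 pos [ 0.4452 -0.1533  0.2081] yaw 43.74 tilt [ 0.    -0.003] need mm [329.5 337.7  76.7] F [-0.2 -1.2  0.1] w 0.0443
[[-0.691  0.722  0.   ]
 [ 0.722  0.691 -0.003]
 [-0.003 -0.002 -1.   ]]
```

Emit:
arm_command:
  moves:
    - {"tx": 0, "ty": 0, "tz": 0, "ax": 0, "ay": 0, "az": 1}
    - {"tx": 0, "ty": 0, "tz": 0, "ax": 0, "ay": 0, "az": 1}
    - {"tx": 0, "ty": 0, "tz": 0, "ax": 0, "ay": 0, "az": 1}
    - {"tx": 0, "ty": 0, "tz": 0, "ax": 0, "ay": 0, "az": 1}
    - {"tx": 0, "ty": 0, "tz": 0, "ax": 0, "ay": 0, "az": 1}
    - {"tx": 0, "ty": 0, "tz": 0, "ax": 0, "ay": 0, "az": 1}
    - {"tx": 0, "ty": 0, "tz": 0, "ax": 0, "ay": 0, "az": 1}
    - {"tx": 0, "ty": 0, "tz": 0, "ax": 0, "ay": 0, "az": 1}
    - {"tx": 0.5, "ty": 0, "tz": 0, "ax": 0, "ay": 0, "az": 0.3}
    - {"tx": 1, "ty": 0.07, "tz": 0, "ax": 0, "ay": 0, "az": 0}
    - {"tx": 1, "ty": 0.07, "tz": 0, "ax": 0, "ay": 0, "az": 0}
    - {"tx": 1, "ty": 0.07, "tz": 0, "ax": 0, "ay": 0, "az": 0}
    - {"tx": 1, "ty": 0.07, "tz": 0, "ax": 0, "ay": 0, "az": 0}
    - {"tx": 1, "ty": 0.07, "tz": 0, "ax": 0, "ay": 0, "az": 0}
    - {"tx": 1, "ty": 0.07, "tz": 0, "ax": 0, "ay": 0, "az": 0}
    - {"tx": 1, "ty": 0.07, "tz": 0, "ax": 0, "ay": 0, "az": 0}
    - {"tx": 1, "ty": 0.07, "tz": 0, "ax": 0, "ay": 0, "az": 0}
    - {"tx": 1, "ty": 0.07, "tz": 0, "ax": 0, "ay": 0, "az": 0}
    - {"tx": 1, "ty": 0.07, "tz": 0, "ax": 0, "ay": 0, "az": 0}
    - {"tx": 1, "ty": 0.07, "tz": 0, "ax": 0, "ay": 0, "az": 0}
  gripper: 60

```text
clock: 25.15
tool_pos: [0.4505, 0.0781, 0.2075]
eef_rot: [0.692, 0.722, -0.001, 0.001]
force: [-0.1, -0.7, 0.3]
gripper_width: 0.0604
grip_force: 0.0
```

Emit:
arm_command:
  moves:
    - {"tx": 1, "ty": 0.07, "tz": 0.3, "ax": 0, "ay": 0, "az": 0}
    - {"tx": 1, "ty": 0.07, "tz": 0.3, "ax": 0, "ay": 0, "az": 0}
    - {"tx": 1, "ty": 0.07, "tz": 0.3, "ax": 0, "ay": 0, "az": 0}
    - {"tx": 1, "ty": 0.07, "tz": 0.3, "ax": 0, "ay": 0, "az": 0}
    - {"tx": 1, "ty": 0.07, "tz": 0.3, "ax": 0, "ay": 0, "az": 0}
    - {"tx": 1, "ty": 0.07, "tz": 0.3, "ax": 0, "ay": 0, "az": 0}
    - {"tx": 1, "ty": 0.07, "tz": 0.4, "ax": 0, "ay": 0, "az": 0}
    - {"tx": 1, "ty": 0.07, "tz": 0.4, "ax": 0, "ay": 0, "az": 0}
    - {"tx": 1, "ty": 0.07, "tz": 0.4, "ax": 0, "ay": 0, "az": 0}
    - {"tx": 1, "ty": 0.07, "tz": 0.4, "ax": 0, "ay": 0, "az": 0}
    - {"tx": 1, "ty": 0.07, "tz": 0.2, "ax": 0, "ay": 0, "az": 0}
    - {"tx": 0.7, "ty": 0.07, "tz": 0, "ax": 0, "ay": 0, "az": 0}
    - {"tx": 0, "ty": 0, "tz": 0, "ax": 0, "ay": 0, "az": 0}
    - {"tx": 0, "ty": 0, "tz": 0, "ax": 0, "ay": 0, "az": 0}
    - {"tx": 0, "ty": 0, "tz": 0, "ax": 0, "ay": 0, "az": 0}

```text
clock: 26.4
tool_pos: [0.4573, 0.3114, 0.1354]
eef_rot: [0.691, 0.722, -0.001, 0.001]
force: [0.6, -0.6, 0.9]
gripper_width: 0.0598
grip_force: 0.0
```

```bash
python3 slug.py .4615 .318
```

```text
knob top [0.4628 0.319  0.058 ] pred px 324.84100374226324 203.06926896186124 got 326.24056603773585 213 [316 182  22  32 575]
t26.4 pos [0.4574 0.3113 0.1356] yaw 2.48 tilt [ 0.001 -0.003] need mm [  7.8   5.6 101.6] F [-0.3  0.  -0.3] w 0.0602
```

Emit:
arm_command:
  moves:
    - {"tx": 0.37, "ty": 0.27, "tz": 0.5, "ax": 0, "ay": 0, "az": 0}
    - {"tx": 0, "ty": 0, "tz": 0.9, "ax": 0, "ay": 0, "az": 0}
    - {"tx": 0, "ty": 0, "tz": 0.9, "ax": 0, "ay": 0, "az": 0}
    - {"tx": 0, "ty": 0, "tz": 0.9, "ax": 0, "ay": 0, "az": 0}
    - {"tx": 0, "ty": 0, "tz": 0.9, "ax": 0, "ay": 0, "az": 0}
    - {"tx": 0, "ty": 0, "tz": 0.6, "ax": 0, "ay": 0, "az": 0}
    - {"tx": 0, "ty": 0, "tz": 0.28, "ax": 0, "ay": 0, "az": 0}
    - {"tx": 0, "ty": 0, "tz": 0, "ax": 0, "ay": 0, "az": 0}

```text
clock: 27.12
tool_pos: [0.462, 0.319, 0.0345]
eef_rot: [0.692, 0.722, -0.001, 0.001]
force: [0.4, 0.8, 0.7]
gripper_width: 0.0601
grip_force: 0.0
```

Emit:
arm_command:
  moves:
    - {"tx": 0, "ty": 0, "tz": 0, "ax": 0, "ay": 0, "az": 0}
    - {"tx": 0, "ty": 0, "tz": 0, "ax": 0, "ay": 0, "az": 0}
    - {"tx": 0, "ty": 0, "tz": 0, "ax": 0, "ay": 0, "az": 0}
    - {"tx": 0, "ty": 0, "tz": 0, "ax": 0, "ay": 0, "az": 0}
    - {"tx": 0, "ty": 0, "tz": 0, "ax": 0, "ay": 0, "az": 0}
    - {"tx": 0, "ty": 0, "tz": 0, "ax": 0, "ay": 0, "az": 0}
  gripper: 0

```text
clock: 27.62
tool_pos: [0.4628, 0.3196, 0.0367]
eef_rot: [0.691, 0.722, 0.0, 0.002]
force: [-1.0, -0.9, 5.6]
gripper_width: 0.0142
grip_force: 49.0
```

```bash
python3 -c "
from h import *
go(.5568,-.1795,.22)"
```

```text
t27.6 pos [0.4628 0.3196 0.0367] yaw 2.52 tilt [ 0.002 -0.002] need mm [-503.2   72.5 -182. ] F [-1.  -0.9  5.6] w 0.0142
```

Emit:
arm_command:
  moves:
    - {"tx": 0, "ty": 0, "tz": -0.5, "ax": 0, "ay": 0, "az": 0}
    - {"tx": 0, "ty": 0, "tz": -1, "ax": 0, "ay": 0, "az": 0}
    - {"tx": 0, "ty": 0, "tz": -1, "ax": 0, "ay": 0, "az": 0}
    - {"tx": -0.5, "ty": 0.05, "tz": -1, "ax": 0, "ay": 0, "az": 0}
    - {"tx": -1, "ty": 0.145, "tz": -1, "ax": 0, "ay": 0, "az": 0}
    - {"tx": -1, "ty": 0.145, "tz": -1, "ax": 0, "ay": 0, "az": 0}
    - {"tx": -1, "ty": 0.145, "tz": -1, "ax": 0, "ay": 0, "az": 0}
    - {"tx": -1, "ty": 0.145, "tz": -1, "ax": 0, "ay": 0, "az": 0}
    - {"tx": -1, "ty": 0.145, "tz": -1, "ax": 0, "ay": 0, "az": 0}
    - {"tx": -1, "ty": 0.145, "tz": -0.7, "ax": 0, "ay": 0, "az": 0}
    - {"tx": -1, "ty": 0.145, "tz": 0, "ax": 0, "ay": 0, "az": 0}
    - {"tx": -1, "ty": 0.145, "tz": 0, "ax": 0, "ay": 0, "az": 0}
    - {"tx": -1, "ty": 0.145, "tz": 0, "ax": 0, "ay": 0, "az": 0}
    - {"tx": -1, "ty": 0.145, "tz": 0, "ax": 0, "ay": 0, "az": 0}
    - {"tx": -1, "ty": 0.145, "tz": 0, "ax": 0, "ay": 0, "az": 0}
    - {"tx": -1, "ty": 0.145, "tz": 0, "ax": 0, "ay": 0, "az": 0}
    - {"tx": -1, "ty": 0.145, "tz": 0, "ax": 0, "ay": 0, "az": 0}
    - {"tx": -1, "ty": 0.145, "tz": 0, "ax": 0, "ay": 0, "az": 0}
    - {"tx": -1, "ty": 0.145, "tz": 0, "ax": 0, "ay": 0, "az": 0}

```text
clock: 29.2
tool_pos: [0.52, 0.0112, 0.2215]
eef_rot: [0.691, 0.722, -0.0, 0.002]
force: [-0.5, 0.6, -2.8]
gripper_width: 0.0142
grip_force: 49.2
```

Emit:
arm_command:
  moves:
    - {"tx": -1, "ty": 0.145, "tz": 0, "ax": 0, "ay": 0, "az": 0}
    - {"tx": -1, "ty": 0.145, "tz": 0, "ax": 0, "ay": 0, "az": 0}
    - {"tx": -1, "ty": 0.145, "tz": 0, "ax": 0, "ay": 0, "az": 0}
    - {"tx": -1, "ty": 0.145, "tz": 0, "ax": 0, "ay": 0, "az": 0}
    - {"tx": -1, "ty": 0.145, "tz": 0, "ax": 0, "ay": 0, "az": 0}
    - {"tx": -1, "ty": 0.145, "tz": 0, "ax": 0, "ay": 0, "az": 0}
    - {"tx": -1, "ty": 0.145, "tz": 0, "ax": 0, "ay": 0, "az": 0}
    - {"tx": -1, "ty": 0.145, "tz": 0, "ax": 0, "ay": 0, "az": 0}
    - {"tx": -1, "ty": 0.145, "tz": 0, "ax": 0, "ay": 0, "az": 0}
    - {"tx": -0.7, "ty": 0.12, "tz": 0, "ax": 0, "ay": 0, "az": 0}
    - {"tx": 0, "ty": 0, "tz": 0, "ax": 0, "ay": 0, "az": 0}
    - {"tx": 0, "ty": 0, "tz": 0, "ax": 0, "ay": 0, "az": 0}
    - {"tx": 0, "ty": 0, "tz": 0, "ax": 0, "ay": 0, "az": 0}

```text
clock: 30.28
tool_pos: [0.557, -0.1799, 0.2214]
eef_rot: [0.691, 0.722, -0.001, 0.001]
force: [-0.2, -0.1, -2.2]
gripper_width: 0.014
grip_force: 49.1
```

```bash
python3 held.py .0358 .5563 -.1796;  python3 -c "
from h import *
go(.5563,-.1796,.135)"
```

```text
t30.3 pos [ 0.557  -0.1799  0.2214] yaw 2.52 tilt [ 0.001 -0.002] need mm [ 0.5 -0.8 95.6] F [-0.2 -0.1 -2.2] w 0.014
held knob minus TCP [-0.1 -0.1]
t30.3 pos [ 0.5571 -0.1796  0.2215] yaw 2.54 tilt [ 0.001 -0.003] need mm [ 0.3 -0.8 86.5] F [-0.3  0.7 -2.4] w 0.0145
```

Emit:
arm_command:
  moves:
    - {"tx": 0, "ty": -0.04, "tz": 0.6, "ax": 0, "ay": 0, "az": 0}
    - {"tx": 0, "ty": 0, "tz": 0.9, "ax": 0, "ay": 0, "az": 0}
    - {"tx": 0, "ty": 0, "tz": 0.9, "ax": 0, "ay": 0, "az": 0}
    - {"tx": 0, "ty": 0, "tz": 0.9, "ax": 0, "ay": 0, "az": 0}
    - {"tx": 0, "ty": 0, "tz": 0.7, "ax": 0, "ay": 0, "az": 0}
    - {"tx": 0, "ty": 0, "tz": 0.25, "ax": 0, "ay": 0, "az": 0}
    - {"tx": 0, "ty": 0, "tz": 0, "ax": 0, "ay": 0, "az": 0}
    - {"tx": 0, "ty": 0, "tz": 0, "ax": 0, "ay": 0, "az": 0}

```text
clock: 31.0
tool_pos: [0.5565, -0.1804, 0.1365]
eef_rot: [0.691, 0.723, -0.001, 0.001]
force: [0.3, -0.6, -2.0]
gripper_width: 0.0143
grip_force: 49.1
```

Emit:
arm_command:
  moves:
    - {"tx": 0, "ty": 0, "tz": 0.15, "ax": 0, "ay": 0, "az": 0}
    - {"tx": 0, "ty": 0, "tz": 0.15, "ax": 0, "ay": 0, "az": 0}
    - {"tx": 0, "ty": 0, "tz": 0.15, "ax": 0, "ay": 0, "az": 0}
    - {"tx": 0, "ty": 0, "tz": 0.15, "ax": 0, "ay": 0, "az": 0}
    - {"tx": 0, "ty": 0, "tz": 0.15, "ax": 0, "ay": 0, "az": 0}
    - {"tx": 0, "ty": 0, "tz": 0, "ax": 0, "ay": 0, "az": 0}

```text
clock: 31.5
tool_pos: [0.5562, -0.1806, 0.1205]
eef_rot: [0.691, 0.722, -0.001, 0.001]
force: [0.1, 0.0, -2.1]
gripper_width: 0.0143
grip_force: 49.1
```

Emit:
arm_command:
  moves:
    - {"tx": 0, "ty": 0, "tz": 0.1, "ax": 0, "ay": 0, "az": 0}
    - {"tx": 0, "ty": 0, "tz": 0.1, "ax": 0, "ay": 0, "az": 0}
    - {"tx": 0, "ty": 0, "tz": 0.1, "ax": 0, "ay": 0, "az": 0}
    - {"tx": 0, "ty": 0, "tz": 0, "ax": 0, "ay": 0, "az": 0}

```text
clock: 31.83
tool_pos: [0.5563, -0.1807, 0.1147]
eef_rot: [0.691, 0.722, -0.001, 0.001]
force: [0.5, 0.9, -1.7]
gripper_width: 0.0143
grip_force: 49.1
```

Emit:
arm_command:
  moves:
    - {"tx": 0, "ty": 0, "tz": 0.1, "ax": 0, "ay": 0, "az": 0}
    - {"tx": 0, "ty": 0, "tz": 0.1, "ax": 0, "ay": 0, "az": 0}
    - {"tx": 0, "ty": 0, "tz": 0.1, "ax": 0, "ay": 0, "az": 0}
    - {"tx": 0, "ty": 0, "tz": 0, "ax": 0, "ay": 0, "az": 0}

```text
clock: 32.17
tool_pos: [0.5564, -0.1807, 0.1088]
eef_rot: [0.691, 0.722, -0.001, 0.001]
force: [1.0, -0.9, -1.3]
gripper_width: 0.0144
grip_force: 49.2
```

Emit:
arm_command:
  moves:
    - {"tx": 0, "ty": 0, "tz": 0.1, "ax": 0, "ay": 0, "az": 0}
    - {"tx": 0, "ty": 0, "tz": 0.1, "ax": 0, "ay": 0, "az": 0}
    - {"tx": 0, "ty": 0, "tz": 0, "ax": 0, "ay": 0, "az": 0}
    - {"tx": 0, "ty": 0, "tz": 0, "ax": 0, "ay": 0, "az": 0}

```text
clock: 32.5
tool_pos: [0.5565, -0.1808, 0.1052]
eef_rot: [0.691, 0.722, -0.001, 0.001]
force: [0.5, -0.4, -0.1]
gripper_width: 0.014
grip_force: 49.3
```

Run:
```python
from h import *
go(.5563,-.1801,.1)
w,m=snap('wrist','w11.png');b,ms=snap('side','s11.png')
for n in('side0.png','s7.png','s11.png'):
    im=cv2.imread('pics/'+n);hs=cv2.cvtColor(im,cv2.COLOR_BGR2HSV)
    bl=cv2.inRange(hs,(105,120,50),(125,255,255))
    print(n,[np.nonzero(bl[170:250,u])[0].max()+170 for u in(318,326,332)],[tuple(int(q) for q in im[r,339][::-1]) for r in range(206,222)])
```

```text
t32.5 pos [ 0.5565 -0.1808  0.1052] yaw 2.51 tilt [ 0.001 -0.003] need mm [ 0.7 -0.2  5.2] F [ 0.5 -0.4 -0.1] w 0.014
side0.png [np.int64(206), np.int64(206), np.int64(206)] [(136, 114, 95), (145, 108, 80), (134, 93, 55), (124, 87, 45), (78, 92, 66), (36, 95, 78), (24, 75, 63), (25, 67, 58), (19, 65, 56), (21, 65, 56), (20, 64, 55), (22, 66, 57), (22, 66, 56), (18, 63, 54), (22, 65, 56), (21, 64, 55)]
s7.png [np.int64(211), np.int64(211), np.int64(211)] [(103, 116, 108), (103, 115, 107), (102, 115, 108), (130, 113, 97), (136, 113, 95), (136, 113, 95), (143, 103, 75), (131, 83, 43), (123, 77, 35), (60, 67, 52), (20, 64, 54), (21, 65, 56), (22, 65, 55), (19, 63, 54), (21, 65, 56), (21, 64, 55)]
s11.png [np.int64(214), np.int64(214), np.int64(214)] [(103, 114, 107), (100, 112, 105), (99, 112, 104), (98, 111, 103), (99, 111, 104), (98, 111, 103), (125, 107, 92), (131, 106, 89), (131, 107, 89), (125, 83, 50), (123, 75, 31), (95, 72, 40), (45, 65, 51), (19, 61, 53), (20, 62, 54), (20, 62, 54)]
```

Emit:
arm_command:
  moves:
    - {"tx": 0, "ty": 0, "tz": 0.1, "ax": 0, "ay": 0, "az": 0}
    - {"tx": 0, "ty": 0, "tz": 0.1, "ax": 0, "ay": 0, "az": 0}
    - {"tx": 0, "ty": 0, "tz": 0, "ax": 0, "ay": 0, "az": 0}
    - {"tx": 0, "ty": 0, "tz": 0, "ax": 0, "ay": 0, "az": 0}

```text
clock: 32.93
tool_pos: [0.5565, -0.1808, 0.1011]
eef_rot: [0.691, 0.722, -0.001, 0.001]
force: [0.4, -0.5, 0.8]
gripper_width: 0.0141
grip_force: 49.4
```

Emit:
arm_command:
  moves:
    - {"tx": 0, "ty": 0, "tz": 0, "ax": 0, "ay": 0, "az": 0}
    - {"tx": 0, "ty": 0, "tz": 0, "ax": 0, "ay": 0, "az": 0}
    - {"tx": 0, "ty": 0, "tz": 0, "ax": 0, "ay": 0, "az": 0}
    - {"tx": 0, "ty": 0, "tz": 0, "ax": 0, "ay": 0, "az": 0}
  gripper: 44

```text
clock: 33.27
tool_pos: [0.5564, -0.1808, 0.1012]
eef_rot: [0.691, 0.722, -0.001, 0.001]
force: [0.1, 0.4, -0.9]
gripper_width: 0.0442
grip_force: 0.0
```

Emit:
arm_command:
  moves:
    - {"tx": 0, "ty": 0, "tz": -0.5, "ax": 0, "ay": 0, "az": 0}
    - {"tx": 0, "ty": 0, "tz": -1, "ax": 0, "ay": 0, "az": 0}
    - {"tx": 0, "ty": 0, "tz": -1, "ax": 0, "ay": 0, "az": 0}
    - {"tx": 0, "ty": 0, "tz": -1, "ax": 0, "ay": 0, "az": 0}
    - {"tx": 0, "ty": 0, "tz": -1, "ax": 0, "ay": 0, "az": 0}
    - {"tx": 0, "ty": 0, "tz": -1, "ax": 0, "ay": 0, "az": 0}
    - {"tx": 0, "ty": 0, "tz": 0, "ax": 0, "ay": 0, "az": 0}
    - {"tx": 0, "ty": 0, "tz": 0, "ax": 0, "ay": 0, "az": 0}

```text
clock: 33.93
tool_pos: [0.5567, -0.1806, 0.2128]
eef_rot: [0.691, 0.722, -0.0, 0.003]
force: [-0.1, 0.5, -0.6]
gripper_width: 0.0438
grip_force: 0.0
```

Run:
```python
from h import *
go(.5563,-.1801,.2)
w,m=snap('wrist','w12.png');b,ms=snap('side','s12.png')
hs=cv2.cvtColor(w,cv2.COLOR_RGB2HSV)
br=cv2.inRange(hs,(8,110,70),(30,255,255))
n,l,st,c=cv2.connectedComponentsWithStats(br)
for k in range(1,n):
    if st[k][4]>150 and 250<c[k][0]<400: 
        ys,xs=np.nonzero(l==k);b_=ys.max();print('knob',st[k],'top at z.124:',onz(m,xs[ys>b_-12].mean(),b_,.124)+[0,.008,0])
im=cv2.imread('pics/s12.png');h2=cv2.cvtColor(im,cv2.COLOR_BGR2HSV)
bl=cv2.inRange(h2,(105,120,50),(125,255,255));print([np.nonzero(bl[170:250,u])[0].max()+170 for u in(318,326,332)],[tuple(int(q) for q in im[r,339][::-1]) for r in range(210,222)])
br=cv2.inRange(h2,(8,110,70),(30,255,255))[150:230,300:360];n,l,st,c=cv2.connectedComponentsWithStats(br);print([ (s+[300,150,0,0,0]).tolist() for s in st[1:] if s[4]>8])
for y,x in((-.0805,.5541),(-.1303,.5552),(-.1802,.5564)):print('pred knob top/base px',np.round(proj(ms,[x,y,.124]),1),np.round(proj(ms,[x,y,.092]),1),'wrist',np.round(proj(m,[x,y,.124]),1))
```

```text
t33.9 pos [ 0.5567 -0.1806  0.2128] yaw 2.51 tilt [ 0.003 -0.004] need mm [ 0.6 -0.4 12.8] F [-0.1  0.5 -0.6] w 0.0438
knob [309  42  23  26 283] top at z.124: [ 0.5537658  -0.08059122  0.124     ]
knob [309 123  21  24 376] top at z.124: [ 0.55522033 -0.13006204  0.124     ]
knob [307 191  20  29 405] top at z.124: [ 0.5563071  -0.18184021  0.124     ]
[np.int64(214), np.int64(214), np.int64(214)] [(101, 113, 106), (102, 115, 107), (128, 110, 94), (135, 110, 92), (144, 103, 76), (131, 83, 44), (127, 77, 32), (96, 73, 40), (44, 67, 53), (19, 63, 54), (22, 65, 56), (19, 64, 54)]
[[322, 177, 6, 26, 130]]
pred knob top/base px [324.3 192.5] [324.4 202.8] wrist [320.6  53.2]
pred knob top/base px [324.6 185.7] [324.7 195.7] wrist [318.9 134.2]
pred knob top/base px [324.9 179.3] [325. 189.] wrist [317.5 206.1]
```

All three knobs are seen upright in their sockets. Slug C reads 1–2 mm off, which could be play or it standing slightly high. One more view from another position will tell.

Emit:
arm_command:
  moves:
    - {"tx": -0.8, "ty": 0, "tz": 0, "ax": 0, "ay": 0, "az": 0}
    - {"tx": -1, "ty": 0, "tz": 0, "ax": 0, "ay": 0, "az": 0}
    - {"tx": -1, "ty": 0, "tz": 0, "ax": 0, "ay": 0, "az": 0}
    - {"tx": -1, "ty": 0, "tz": 0, "ax": 0, "ay": 0, "az": 0}
    - {"tx": -0.7, "ty": 0, "tz": 0, "ax": 0, "ay": 0, "az": 0}
    - {"tx": 0, "ty": 0, "tz": 0, "ax": 0, "ay": 0, "az": 0}
    - {"tx": 0, "ty": 0, "tz": 0, "ax": 0, "ay": 0, "az": 0}

```text
clock: 34.62
tool_pos: [0.56, -0.271, 0.2106]
eef_rot: [0.692, 0.722, -0.001, 0.001]
force: [-0.6, -0.2, -0.2]
gripper_width: 0.0441
grip_force: 0.0
```

Run:
```python
from h import *
w,m=snap('wrist','w13.png');print('C',ray(m,0,0)[0])
hs=cv2.cvtColor(w,cv2.COLOR_RGB2HSV);br=cv2.inRange(hs,(8,110,70),(30,255,255))
n,l,st,c=cv2.connectedComponentsWithStats(br)
for k in range(1,n):
    if st[k][4]>150 and 250<c[k][0]<400:
        ys,xs=np.nonzero(l==k);print('knob',st[k],round(xs.mean(),1),[onz(m,xs.mean(),r,.124)[1].round(4) for r in(ys.min(),ys.max()+1)])
for x,y in((.5541,-.0805),(.5552,-.1303),(.5564,-.1805)):
    for z in(.124,.129):print(y,z,'top edges rows',[round(proj(m,[x,y+e,z])[1],1) for e in(.008,-.008)],'base near',round(proj(m,[x,y+.008,z-.032])[1],1))
# body/cradle rows along the axis column for each slug
for u in(300,307,330): print(u,[(r,tuple(int(q) for q in w[r,u])) for r in range(20,240,4)] if u==330 else '')
```

```text
C [ 0.55665772 -0.19252766  0.35488651]
-0.0805 0.124 top edges rows [np.float64(-135.3), np.float64(-102.5)] base near -105.3
-0.0805 0.129 top edges rows [np.float64(-140.7), np.float64(-107.2)] base near -109.5
-0.1303 0.124 top edges rows [np.float64(-35.7), np.float64(-5.5)] base near -19.4
-0.1303 0.129 top edges rows [np.float64(-38.7), np.float64(-7.7)] base near -21.7
-0.1805 0.124 top edges rows [np.float64(56.0), np.float64(83.2)] base near 60.2
-0.1805 0.129 top edges rows [np.float64(55.3), np.float64(83.0)] base near 59.6
300 
307 
330 [(20, (117, 115, 124)), (24, (92, 146, 236)), (28, (106, 173, 246)), (32, (105, 173, 246)), (36, (105, 172, 246)), (40, (105, 171, 246)), (44, (105, 172, 246)), (48, (104, 169, 245)), (52, (87, 127, 214)), (56, (220, 217, 218)), (60, (244, 243, 240)), (64, (243, 240, 236)), (68, (246, 234, 188)), (72, (246, 230, 165)), (76, (245, 228, 177)), (80, (246, 244, 241)), (84, (246, 245, 243)), (88, (246, 244, 242)), (92, (192, 186, 184)), (96, (84, 124, 210)), (100, (98, 168, 245)), (104, (96, 169, 245)), (108, (95, 167, 245)), (112, (94, 166, 245)), (116, (92, 166, 245)), (120, (76, 151, 139)), (124, (82, 158, 142)), (128, (70, 148, 133)), (132, (67, 147, 131)), (136, (70, 151, 135)), (140, (63, 145, 128)), (144, (68, 151, 133)), (148, (58, 142, 125)), (152, (62, 147, 128)), (156, (65, 150, 130)), (160, (57, 142, 122)), (164, (57, 142, 122)), (168, (55, 142, 121)), (172, (60, 146, 126)), (176, (59, 145, 125)), (180, (53, 142, 120)), (184, (67, 154, 132)), (188, (53, 142, 119)), (192, (63, 150, 129)), (196, (53, 142, 119)), (200, (65, 152, 129)), (204, (53, 140, 119)), (208, (51, 140, 118)), (212, (55, 142, 122)), (216, (54, 141, 119)), (220, (64, 147, 126)), (224, (52, 140, 118)), (228, (73, 159, 135)), (232, (52, 140, 118)), (236, (63, 150, 128))]
```

Run:
```python
from h import *
m=eyes.camera_model('wrist');w=cv2.imread('pics/w13.png')[...,::-1].astype(int)
yel=((w[...,0]-w[...,2]>40)&(w[...,0]>120)).astype(np.uint8);yel[:, :270]=0;yel[:,370:]=0
n,l,st,c=cv2.connectedComponentsWithStats(yel[:150])
for k in range(1,n):
    if st[k][4]>100: ys,xs=np.nonzero(l==k);b=ys.max()+1;print(st[k],'centre y from far edge',onz(m,xs[ys>b-12].mean(),b-1,.124)+[0,.008,0])
wh=((w.min(2)>170)|(yel>0)).astype(np.uint8);wh[:,:270]=0;wh[:,370:]=0
n,l,st,c=cv2.connectedComponentsWithStats(wh[:150])
k=max(range(1,n),key=lambda k:st[k][4]);print('body',st[k],c[k])
for z in(.092,.097):
    print(z,[np.round(proj(m,p),1) for p in((.5564-.015,-.1805,z),(.5564+.015,-.1805,z),(.5564,-.1655,z),(.5564,-.1955,z))])
# same for w12: body tops, compare widths of the three bodies
```

```text
[306  59  25  27 536] centre y from far edge [ 0.55649264 -0.18091413  0.124     ]
body [ 298   52   42   45 1465] [318.62935154  73.84027304]
0.092 [array([297.3,  72.3]), array([339.5,  74.2]), array([319.3,  50.6]), array([317.5,  95.1])]
0.097 [array([296.9,  72. ]), array([340. ,  73.9]), array([319.4,  49.9]), array([317.5,  95.2])]
```

All checks agree that C is home: its body width and its foot height of about 67 mm match the pan's expected depth. I'm handing in.

```bash
python3 -c "
from h import *
print(ticket.finish_job())"
```

```text
the job is handed in; nothing more can be done
None
```

I handed the job in with all three slugs upright and home in the cradle: after two, the pointer measured about 2.5 mm short of the red line, and the third took it an estimated 5 mm past, well clear of the bottom stop, though I did not re-read the pointer after that one.

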